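Stand up the toppled catch cup under the hand coffee mill and grind

TASK

The hand coffee mill on its stand is loaded, but its steel catch cup has fallen over on the worktop. Stand the cup upright on the mill's base plate, centred under the outlet, and let go of it; only then grind a little coffee into it by turning the mill's crank at least two full turns clockwise as seen from above. The cup must stay in its place under the outlet, and the other things on the worktop must not be pushed about or knocked over.

Things in the scene. Friction and masses are not known exactly. Their poses are not given: they have to be found in the camera images.
- cup: Plain straight-sided cylindrical stainless-steel catch cup without handle, 58 mm outside diameter, 70 mm tall, wall 3 mm, floor 6 mm, about 0.14 kg. Origin at the centre of its foot; its z axis runs from the foot to the open mouth. At the start it lies on its side on the worktop (origin 29 mm above it), mouth to the robot's right or partly back towards the robot, and can roll.
- cup_mouth (a point): Centre of the cup's open rim, on its axis, 70 mm from the foot.
- mill: Hand coffee mill held upright in a fixed stand. Origin on the worktop exactly below the mill's axis; z up, -x the open front (facing the robot, more or less), +x the column's side. Dark steel base plate, 8 mm thick, from x = -85 to +120 mm and y = -65 to +65 mm.
- mill_column (a point): Top of the stand's round column, 218 mm above the worktop, 90 mm behind the mill's axis; 20 mm diameter (32 mm at the foot). A dark clamp arm, 26 mm wide, runs from it to the mill at 171 to 193 mm height and ends in a collar of 64 mm diameter.
- mill_outlet (a point): Centre of the outlet's lower end, on the mill's axis, 118 mm above the worktop, 24 mm diameter, widening to the 52 mm cylinder of the mill's body, which stands from 144 mm to 232 mm height (cap of 56 mm up to 245 mm).
- mill_spot (a point): Where the centre of the cup's foot belongs: on the base plate's top face right below the outlet, 8 mm above the worktop. There are 110 mm of free height between plate and outlet for the 70 mm cup; the cup slides easily on the plate.
- crank (a joint): Crank angle about the mill's vertical axis, rad; grows clockwise seen from above and counts on over full turns. At 0 the arm points to the mill's +x (over the column). Starts at -0.6 to 0.6. Stiff: 0.35 N m of friction, about 4 N at the knob; stays where it is left. It turns all the way round; arm at 253 to 259 mm height.
- crank_knob (a point): Middle of the upright, dark wooden crank knob, at its widest, 287 mm above the worktop and 95 mm from the mill's axis. The knob is round, 33 mm in diameter, from 262 to 304 mm height, and spins freely on its pin, so that a gripper which holds it need not turn with the crank.
- canister: Bystander: white ceramic coffee canister with wooden lid, 98 mm diameter, 143 mm tall, upright; origin at the centre of its underside.
- mug: Bystander: white mug, 82 mm diameter, 92 mm tall, upright, handle at its +y; origin under its centre.
- tumbler: Bystander: clear tumbler, 68 mm diameter, 90 mm tall, upright; origin under its centre.
- oil: Bystander: green oil bottle, 64 mm diameter, 235 mm tall, upright; origin under its centre.
- pepper_mill: Bystander: dark wooden pepper mill, 52 mm diameter, 152 mm tall, upright; origin under its centre.
- salt_mill: Bystander: light wooden salt mill, 52 mm diameter, 152 mm tall, upright; origin under its centre.
- mortar: Bystander: marble mortar with its pestle in it, 110 mm diameter, 75 mm tall (pestle to 110 mm); origin under its centre.
- spoon: Bystander: steel spoon, 150 mm long, lying flat.
Not all that is in view belongs to the job. What is shaped like the cup but blue or purple is not meant.

How it is judged:
On the way, in this order (a step that is already met when the one before it is completed fails the run):
1. the cup stands upright on the base plate under the outlet, let go and at rest (horizontal distance between cup_mouth and mill_outlet below 0.015 m and angle between cup's own z axis and vertical below 0.1 rad and z of cup in the frame of mill between 0.003 and 0.013 m and contact force between cup and the fingers below 0.1 N and linear speed of cup below 0.03 m/s), for 0.3 s.
2. the crank has been turned two turns clockwise (value of joint crank above 11.9 rad), for 0.1 s.
At the end, for the whole second after the job is handed in: The cup stands on the base plate (foot within 5 mm of its top face), upright within 0.1 rad, its mouth within 15 mm of the outlet's axis, let go and at rest; the crank's angle is above 11.9 rad (two full turns from the start that lies farthest back) and the crank is at rest (all of step 1 and value of joint crank above 11.9 rad and velocity of joint crank between -0.1 and 0.1 rad/s); the robot touches nothing.
It fails at once if the crank is turned (past 1.4 rad) while the cup is not under the outlet, so that coffee falls on the worktop (value of joint crank above 1.4 rad and (horizontal distance between cup_mouth and mill_outlet above 0.02 m or angle between cup's own z axis and vertical above 0.2 rad)).
It fails at once if another thing is pushed more than 30 mm or tipped by more than 0.35 rad (distance of any of canister, mug, tumbler, oil, pepper_mill, salt_mill, mortar, spoon from where it was at the start of the episode above 0.03 m or angle between any of canister, mug, tumbler, oil, pepper_mill, salt_mill, mortar's own z axis and vertical above 0.35 rad).
It also fails if it takes over 72 s, if anything falls off the work surface, if the arm or the gripper's body presses on something with over 40 N, if the wrist force passes 120 N, or if a joint passes its speed limit or range.

ROBOT

A 6-joint arm with a two-finger parallel gripper is mounted at the origin on the work surface. World frame = base frame: x ahead of the robot, y to its left, z up, the work surface at z = 0. Lengths are in m, angles in rad, forces in N, time in s.
With the tool pointing down it reaches from about 0.3 to 0.775 m from the base axis. Payload 14.6 kg.
Tool frame: the origin (TCP) lies at the very end of the fingers, on their centre line; the grasp point (between the pads) lies 19 mm behind it; z points along the fingers, y is the line along which they close (so a half turn about z gives the same grasp; the last joint's range is limited). The gripper opens to 94 mm and grips with 3 to 60 N. Pads are 16 mm wide; open, the fingers measure 119 mm over their backs; the gripper's body (75 mm by 177 mm) begins 78 mm behind the grasp point.
Start: joints at [-1.388, 0.3, 1.521, -0, 1.321, -0.067], TCP at [0.136, -0.533, 0.205] pointing down, gripper open.
Joint ranges: [-3.03, 3.03], [-0.79, 2.21], [0.23, 2.52], [-1.04, 4.18], [0, 3.07], [-2.55, 2.55]. Speed limits (rad/s): [2.22, 2.22, 2.57, 3.14, 3.14, 3.14].

INTERFACE

Orientations are given as [roll, pitch, yaw] about the fixed x, y, z axes, in that order (R = Rz(yaw) Ry(pitch) Rx(roll)).
In Python, from station import ctrl gives the robot as it stands. The module is installed in compiled form; this text tells all that it offers.
- The arm moves only by the tool step_arm, never from a script. Its argument "deltas" is a list of rows, each an object with "dp": the shift along the tool's x, y, z scaled (see below), a list of three; "twist": the turn about the tool's z scaled (see below). In form: [{"dp": [tx, ty, tz], "twist": twist}, ...]. A call has 1 to 12 rows; each row shifts and turns the commanded pose from where the row before left it, along the tool's axes as they then stand; what a row does not reach is not made up. The controller multiplies each number of a shift by 0.04 m and each number of a turn by 4 degrees. A row lasts 1/10 s, in which the tool goes at most 50 mm and 8.59 degrees, less where a joint would pass 70% of its speed; a pose out of reach is approached as far as the arm can. A call with a number of a shift or a turn outside -1 to 1 is refused whole. A call with a gripper value outside its range is refused whole. "gripper" is the opening, from -1 (shut) to 1 (fully open), set as the call begins (left out, the last holds). The fingers move at their own pace and stop on an object; "squeeze" is the grip in N (left out, the last holds). Time passes only in rows, so rows that do not move let the fingers close. It gives the time, the measured TCP pose, the force, the opening and the grip force at its end, in the units of the state.
- ctrl.get_obs(): the state, without advancing time (a new reading comes with each control period).
- ctrl.camera(name): name is "side" or "top"; returns (picture, depth): 420x560x3 uint8, red, green, blue; 420x560 float32, m along the optical axis (not along the pixel's ray), 0 where there is no reading.
- ctrl.get_calibration(name): a dict with "fx", "fy", "cx", "cy" (pixels), "world_to_cam" (4x4, takes a point from world to camera coordinates). Camera axes: x right, y down, z forward; pixel columns grow to the right and rows downward; lengths in m; the calibration is good to about 2 mm. A picture is of the moment at which its call begins. get_calibration takes no time and is no camera call.
- ctrl.hand_in(): hands the job in; it is judged then, once.
Trained networks look in the newest picture that a camera, given by its name, has taken for a name from the list of things; names that differ only in an ending like _2 or _b are one class to them, and where a whole thing is asked for, a point or a joint stands for the part that bears it (a point fixed in the world has none). Each returns a list of dicts, best first, with "conf" (0 to 1); they miss things now and then, are a little off and sometimes report something else, mostly with a low value. They report only what shows in the picture. A call takes as long as a camera call. They do not tell look-alikes from the thing itself.
- ctrl.spot_in(camera, label): "rect" ([left, top, right, bottom] as shares, 0 to 1, of the picture: columns of its width, rows of its height, round what is visible of it).
- ctrl.cut_out(camera, label): "pixels" (420x560 bool, what is visible of it) and "rect" ([left, top, right, bottom] as shares, 0 to 1, of the picture: columns of its width, rows of its height, round what is visible of it).
The state is a dict: "time_s": time; "qpos": joint angles; "joint_vel": joint speeds; "tau": joint torques, N m; "ee_pos": TCP position; "eef_rot": TCP orientation; "force": force on the tool from outside, world axes, zero at the start; "moment": the same for the moment, N m; "grip_width": finger opening in m; "grip_force": force on a finger pad.
Only numpy, scipy, OpenCV 4.12 (cv2) and the standard library are available. Lean on these libraries where they do the work, as an engineer would, in place of code of your own. Each camera call takes 0.05 s, during which the arm holds its last target. There are 200 camera calls.

## Working session

There is one attempt and no reset: what is moved stays moved. The work goes in short steps, Python scripts to look and compute and a tool call to move; the robot and the scene stay as the last step left them, time stands still between calls to the robot, and variables do not carry over. Pictures are saved under pics/ and viewed, at most 10 in all, crops included, and the job is handed in when it is done.

Besides the shell and the picture viewer there is one more tool, called after "Call:" as name(argument=value, ...) on one line, values as JSON. step_arm: Moves the arm, as the interface text tells. Its arguments: {"type":"object","properties":{"deltas":{"type":"array"},"gripper":{"type":"number"},"squeeze":{"type":"number"}},"required":["deltas"]}

```bash
mkdir -p pics; cat > h.py <<'E'
import numpy as np, cv2
from station import ctrl
def pts(cam,mask,d):
    c=ctrl.get_calibration(cam); v,u=np.nonzero(mask&(d>0)); z=d[v,u]
    P=np.stack([(u-c['cx'])/c['fx']*z,(v-c['cy'])/c['fy']*z,z,np.ones_like(z)])
    return (np.linalg.inv(c['world_to_cam'])@P)[:3].T
def save(n,im,s=1): cv2.imwrite('pics/'+n,cv2.resize(im[:,:,::-1],None,fx=s,fy=s))
E
python3 - <<'E'
from h import *
ims={c:ctrl.camera(c) for c in('top','side')}
save('a.png',np.vstack([ims['top'][0],ims['side'][0]]),0.71)
save('top.png',ims['top'][0]);save('side.png',ims['side'][0])
for c in ims:
  cal=ctrl.get_calibration(c); print(c,cal['fx'],np.linalg.inv(cal['world_to_cam'])[:3].round(3).tolist())
  for l in('cup','mill','crank_knob','mill_outlet','canister','mug','tumbler','oil','pepper_mill','salt_mill','mortar','spoon'):
    for r in ctrl.cut_out(c,l)[:3]:
      p=pts(c,r['pixels'],ims[c][1])
      R=np.array(r['rect'])*[560,420,560,420]
      print(c,l,round(r['conf'],2),R.round().astype(int),np.percentile(p,[3,50,97],axis=0).round(3).tolist() if len(p) else None)
print(ctrl.get_obs())
E
```

```text
top 401.5795247569294 [[-0.001, -0.99, 0.142, 0.416], [-1.0, 0.001, -0.001, 0.065], [0.001, -0.142, -0.99, 1.294]]
top cup 0.72 [370 223 391 251] [[0.474, -0.284, 0.025], [0.507, -0.253, 0.052], [0.539, -0.231, 0.06]]
top cup 0.66 [344 259 375 283] [[0.367, -0.223, 0.012], [0.4, -0.186, 0.052], [0.428, -0.153, 0.06]]
top cup 0.65 [237 266 260 288] [[0.353, 0.123, 0.04], [0.383, 0.15, 0.054], [0.413, 0.176, 0.06]]
top mill 0.96 [229 172 276 248] [[0.489, 0.071, 0.003], [0.57, 0.126, 0.009], [0.672, 0.204, 0.299]]
top crank_knob 0.49 [259 170 276 183] [[0.624, 0.067, 0.292], [0.636, 0.08, 0.301], [0.65, 0.094, 0.305]]
top mill_outlet 0.6 [229 169 280 250] [[0.489, 0.071, 0.003], [0.57, 0.126, 0.009], [0.673, 0.203, 0.299]]
top canister 0.93 [293 144 327 183] [[0.674, -0.074, 0.026], [0.71, -0.03, 0.142], [0.762, 0.012, 0.147]]
top mug 0.97 [326 153 360 180] [[0.683, -0.192, 0.0], [0.733, -0.156, 0.034], [0.76, -0.104, 0.094]]
top tumbler 0.59 [147 182 176 203] [[0.61, 0.394, 0.003], [0.644, 0.435, 0.05], [0.668, 0.454, 0.091]]
top oil 0.82 [215 144 243 180] [[0.697, 0.179, 0.01], [0.71
[... 2570 characters left out ...]
0.099]]
{'time_s': 1.3, 'qpos': array([-1.38759588e+00,  2.99913345e-01,  1.52099732e+00, -5.88076953e-06,
        1.32067738e+00, -6.65965865e-02]), 'joint_vel': array([-8.75610577e-04,  1.23940157e-03,  1.00692700e-03, -7.72104039e-05,
       -1.10718439e-03,  6.20153267e-04]), 'tau': array([-1.15557905e-03, -5.31664574e+01, -3.52916658e+01,  7.08001899e-02,
        2.13612436e-02, -3.01944863e-05]), 'ee_pos': array([ 0.13596097, -0.53292726,  0.20543939]), 'eef_rot': array([3.14158843e+00, 5.99205925e-06, 2.49798488e-01]), 'force': array([ 0.37664237, -0.1913059 ,  0.12055454]), 'moment': array([-0.03303949,  0.03360891, -0.02231672]), 'grip_force': 0.0, 'grip_width': 0.09397231684223398}
```

View pics/top.png

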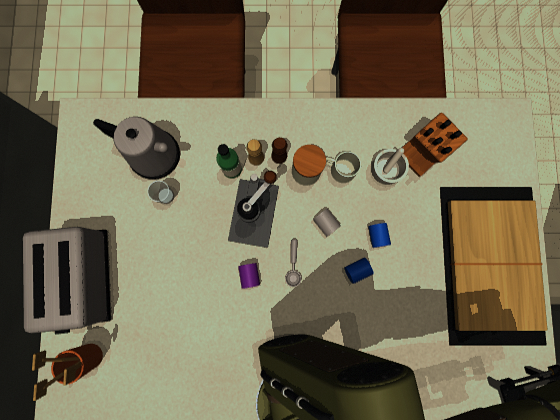

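View pics/side.png

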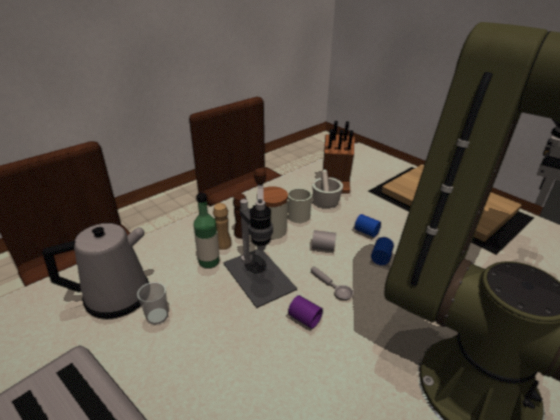

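The top view shows four cup-shaped things: grey at (327,221), blue at (379,235) and (358,270), and purple at (249,275). Only the grey one is plain steel, so it is the cup. I'll confirm that in an enlarged crop and fit the poses of the cup and mill.

```bash
python3 - <<'E'
from h import *
ims={c:ctrl.camera(c) for c in('top','side')}
a=cv2.resize(ims['top'][0][195:250,295:365],None,fx=5.5,fy=5.5,interpolation=2)
b=cv2.resize(ims['side'][0][215:270,290:360],None,fx=5.5,fy=5.5,interpolation=2)
save('crop.png',np.hstack([a,b]))
allp=[]
for c in ims:
  P=pts(c,np.ones((420,560),bool),ims[c][1])
  k=(np.hypot(P[:,0]-.537,P[:,1]+.08)<.075)&(P[:,2]>.012)&(P[:,2]<.1); q=P[k]; allp.append(q)
  top=q[q[:,2]>.045]; (cx,cy),wh,an=cv2.minAreaRect(top[:,:2].astype(np.float32)); print(c,'cup top strip',cx,cy,wh,an)
  print(' full',cv2.minAreaRect(q[:,:2].astype(np.float32)), 'zmax',np.percentile(q[:,2],98))
  m=(P[:,2]>.003)&(P[:,2]<.014)&(P[:,0]>.45)&(P[:,0]<.75)&(P[:,1]>.02)&(P[:,1]<.24)
  r=[r for r in ctrl.cut_out(c,'mill')][0]['pixels']; M=pts(c,r,ims[c][1]); M=M[(M[:,2]>-.005)&(M[:,2]<.02)]
  bx=cv2.minAreaRect(M[:,:2].astype(np.float32)); print(' plate',bx, cv2.boxPoints(bx).round(3).tolist())
  for lo,hi,n in((.236,.25,'cap'),(.252,.2605,'arm'),(.28,.31,'knob'),(.15,.168,'body')):
    k=P[(P[:,2]>lo)&(P[:,2]<hi)&(np.hypot(P[:,0]-.59,P[:,1]-.13)<.13)]
    if len(k)>5: print(' ',n,len(k),k.min(0).round(3),k.max(0).round(3),k.mean(0).round(3))
# joint model fit of cup: cylinder side points
from scipy.optimize import least_squares
q=np.vstack(allp)
def res(p):
  x,y,t=p; d=q[:,:2]-[x,y]; s=d@[np.cos(t),np.sin(t)]; l=d@[-np.sin(t),np.cos(t)]
  rr=np.hypot(l,q[:,2]-.029)-.029
  return np.minimum(np.abs(rr),.02)+np.maximum(np.abs(s)-.035,0)
best=min((least_squares(res,[.537,-.08,t]) for t in np.linspace(0,np.pi,9)),key=lambda r:r.cost); print(best.x,best.cost,len(q))
E
```

```text
top cup top strip 0.5489104986190796 -0.09417259693145752 (0.06998738646507263, 0.04946872591972351) 40.579368591308594
 full ((0.5492019057273865, -0.09446979314088821), (0.06990538537502289, 0.05715338513255119), 38.361854553222656) zmax 0.05989611077997
 plate ((0.6035852432250977, 0.13659273087978363), (0.13450518250465393, 0.254508376121521), 81.59874725341797) [[0.46799999475479126, 0.08900000154972076], [0.7200000286102295, 0.050999999046325684], [0.7390000224113464, 0.1850000023841858], [0.4880000054836273, 0.22200000286102295]]
  cap 236 [0.539 0.115 0.236] [0.593 0.168 0.249] [0.562 0.142 0.242]
  arm 133 [0.555 0.083 0.254] [0.632 0.145 0.26 ] [0.599 0.113 0.258]
  knob 136 [0.623 0.065 0.281] [0.653 0.096 0.307] [0.636 0.081 0.299]
side cup top strip 0.543514609336853 -0.08977918326854706 (0.0704386979341507, 0.04690326377749443) 43.53386688232422
 full ((0.5435311198234558, -0.08915915340185165), (0.06984328478574753, 0.052621856331825256), 38.21129608154297) zmax 0.0587482189784147
 plate ((0.6197624802589417, 0.1305939257144928), (0.13442477583885193, 0.28736451268196106), 79.73760223388672) [[0.4659999907016754, 0.09000000357627869], [0.7490000128746033, 0.039000000804662704], [0.7730000019073486, 0.17100000381469727], [0.49000000953674316, 0.22200000286102295]]
  cap 195 [0.536 0.116 0.236] [0.59 0.17 0.25] [0.556 0.149 0.242]
  arm 110 [0.552 0.078 0.253] [0.638 0.154 0.26 ] [0.594 0.117 0.258]
  knob 137 [0.619 0.068 0.28 ] [0.65  0.099 0.305] [0.631 0.087 0.294]
  body 122 [0.537 0.123 0.15 ] [0.698 0.202 0.167] [0.564 0.153 0.158]
[ 0.54865829 -0.09477742  3.8057285 ] 0.0018387051747482334 837
```

View pics/crop.png

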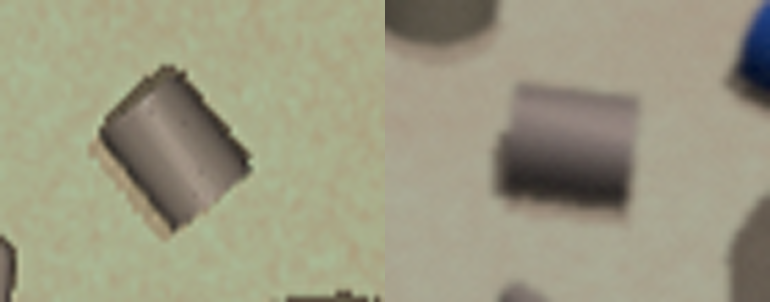

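The crop shows the plain grey steel cup. Its axis runs from the foot at upper left to the mouth at lower right, which matches "mouth right and partly back". I have the mill axis at about (0.565, 0.1425), yaw about -0.147, and crank at about 0.57. I'll plan the move over the cup next.

```bash
cat >> h.py <<'E'
def plan(target,yaw=None,n=12,start=None):
    "rows from the present pose (or start=(pos,yaw)) to target"
    o=ctrl.get_obs(); p,y=(o['ee_pos'],o['eef_rot'][2]) if start is None else start
    dy=0 if yaw is None else (yaw-y+np.pi)%(2*np.pi)-np.pi
    tw=-np.degrees(dy)/n/4; D=(np.array(target)-p)/n/.04
    for i in range(n):
        c,s=np.cos(y),np.sin(y); print([round(D[0]*c+D[1]*s,2),round(D[0]*s-D[1]*c,2),round(-D[2],2)],round(tw,2))
        y+=dy/n
E
python3 -c "
from h import *
plan([.5306,-.109,.16],.667,24)"
```

```text
[np.float64(0.51), np.float64(-0.33), np.float64(0.05)] -0.25
[np.float64(0.51), np.float64(-0.32), np.float64(0.05)] -0.25
[np.float64(0.52), np.float64(-0.31), np.float64(0.05)] -0.25
[np.float64(0.52), np.float64(-0.3), np.float64(0.05)] -0.25
[np.float64(0.53), np.float64(-0.29), np.float64(0.05)] -0.25
[np.float64(0.53), np.float64(-0.28), np.float64(0.05)] -0.25
[np.float64(0.54), np.float64(-0.27), np.float64(0.05)] -0.25
[np.float64(0.54), np.float64(-0.26), np.float64(0.05)] -0.25
[np.float64(0.55), np.float64(-0.25), np.float64(0.05)] -0.25
[np.float64(0.55), np.float64(-0.24), np.float64(0.05)] -0.25
[np.float64(0.56), np.float64(-0.23), np.float64(0.05)] -0.25
[np.float64(0.56), np.float64(-0.22), np.float64(0.05)] -0.25
[np.float64(0.56), np.float64(-0.21), np.float64(0.05)] -0.25
[np.float64(0.57), np.float64(-0.2), np.float64(0.05)] -0.25
[np.float64(0.57), np.float64(-0.19), np.float64(0.05)] -0.25
[np.float64(0.57), np.float64(-0.18), np.float64(0.05)] -0.25
[np.float64(0.58), np.float64(-0.17), np.float64(0.05)] -0.25
[np.float64(0.58), np.float64(-0.16), np.float64(0.05)] -0.25
[np.float64(0.58), np.float64(-0.15), np.float64(0.05)] -0.25
[np.float64(0.59), np.float64(-0.14), np.float64(0.05)] -0.25
[np.float64(0.59), np.float64(-0.13), np.float64(0.05)] -0.25
[np.float64(0.59), np.float64(-0.12), np.float64(0.05)] -0.25
[np.float64(0.59), np.float64(-0.11), np.float64(0.05)] -0.25
[np.float64(0.59), np.float64(-0.1), np.float64(0.05)] -0.25
```

Call:
step_arm(deltas=[{"dp":[0.9,-0.55,0],"twist":-0.5},{"dp":[0.9,-0.53,0],"twist":-0.5},{"dp":[0.95,-0.5,0],"twist":-0.5},{"dp":[0.98,-0.48,0],"twist":-0.5},{"dp":[1,-0.46,0],"twist":-0.5},{"dp":[1,-0.44,0],"twist":-0.5},{"dp":[1,-0.42,0.1],"twist":-0.5},{"dp":[1,-0.38,0.2],"twist":-0.5},{"dp":[1,-0.36,0.2],"twist":-0.5},{"dp":[1,-0.33,0.2],"twist":-0.5},{"dp":[1,-0.3,0.2],"twist":-0.5},{"dp":[1,-0.28,0.2],"twist":-0.5}], gripper=1, squeeze=4)

```text
time_s: 2.7
ee_pos: [0.4763, -0.148, 0.1613]
eef_rot: [3.141, -0.0, 0.67]
force: [0.0, -0.4, -0.4]
grip_width: 0.0942
grip_force: 0.0
```

```bash
python3 - <<'E'
from h import *
o=ctrl.get_obs(); print(o['time_s'],o['ee_pos'],o['eef_rot'],o['qpos'])
ims={c:ctrl.camera(c) for c in('top','side')}
save('grip.png',np.hstack([cv2.resize(ims['side'][0][0:300,200:500],None,fx=2,fy=2)]))
# body extents in tool frame by height slice
p=o['ee_pos'];y=o['eef_rot'][2]
P=np.vstack([pts(c,np.ones((420,560),bool),ims[c][1]) for c in ims])-p
L=np.stack([P[:,0]*np.cos(y)+P[:,1]*np.sin(y),P[:,0]*np.sin(y)-P[:,1]*np.cos(y),P[:,2]],1)
L=L[(np.hypot(L[:,0],L[:,1])<.12)&(L[:,2]>-.01)]
for z in np.arange(0,.36,.02):
  k=L[(L[:,2]>=z)&(L[:,2]<z+.02)]
  if len(k)>3: print(round(z,2),len(k),np.percentile(k,2,axis=0).round(3)[:2],np.percentile(k,98,axis=0).round(3)[:2])
plan([.5306,-.109,.10],.667,6)
E
```

```text
2.7 [ 0.47634837 -0.14797196  0.16129071] [ 3.14124066e+00 -1.77133992e-04  6.70167662e-01] [-3.74616725e-01  2.28684216e-01  1.71827275e+00 -2.53148578e-05
  1.19424235e+00  5.26021275e-01]
0.0 41 [-0.007 -0.064] [0.011 0.049]
0.02 46 [-0.008 -0.065] [ 0.011 -0.057]
0.04 45 [-0.008 -0.066] [ 0.011 -0.057]
0.06 47 [-0.008 -0.066] [ 0.011 -0.057]
0.08 42 [-0.031 -0.084] [ 0.032 -0.042]
0.1 243 [-0.031 -0.087] [0.034 0.067]
0.12 579 [-0.03  -0.093] [0.034 0.086]
0.14 340 [-0.02  -0.088] [0.032 0.086]
0.16 134 [-0.026 -0.047] [ 0.029 -0.027]
0.18 377 [-0.034 -0.045] [ 0.036 -0.002]
0.2 184 [-0.029 -0.038] [ 0.034 -0.011]
0.22 157 [-0.028 -0.048] [ 0.052 -0.019]
0.24 161 [-0.06  -0.086] [ 0.064 -0.011]
0.26 384 [-0.061 -0.116] [ 0.066 -0.001]
0.28 969 [-0.057 -0.112] [0.062 0.048]
0.3 1450 [-0.056 -0.104] [0.053 0.037]
0.32 863 [-0.091 -0.118] [0.028 0.001]
0.34 577 [-0.091 -0.116] [-0.004 -0.049]
[np.float64(0.27), np.float64(0.02), np.float64(0.25)] 0.02
[np.float64(0.27), np.float64(0.02), np.float64(0.25)] 0.02
[np.float64(0.27), np.float64(0.02), np.float64(0.25)] 0.02
[np.float64(0.27), np.float64(0.02), np.float64(0.25)] 0.02
[np.float64(0.27), np.float64(0.02), np.float64(0.25)] 0.02
[np.float64(0.27), np.float64(0.02), np.float64(0.25)] 0.02
```

View pics/grip.png

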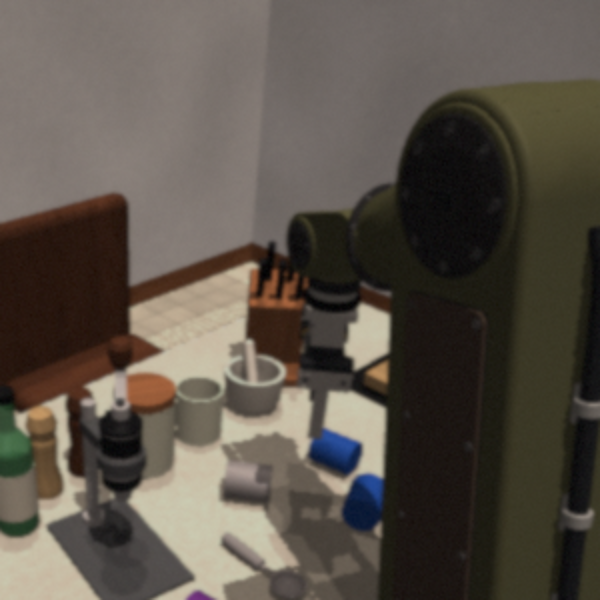

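The picture shows the gripper at (325,370), the grey cup at (247,483) and the mill at (120,460). The gripper's wide part sits only 97–155 mm above the TCP. I'll descend and grasp the cup near its mouth with a light grip, so that it can swing upright as I lift.

Call:
step_arm(deltas=[{"dp":[0.54,0.04,0.5],"twist":0},{"dp":[0.54,0.04,0.5],"twist":0},{"dp":[0.54,0.04,0.5],"twist":0},{"dp":[0,0,0.6]},{"dp":[0,0,0.6]},{"dp":[0,0,0.6]},{"dp":[0,0,0.45]},{"dp":[0,0,0]}])

```text
invalid input at $.deltas[3]: expected keys dp, twist
```

Call:
step_arm(deltas=[{"dp":[0,0,0]},{"dp":[0,0,0]},{"dp":[0,0,0]},{"dp":[0,0,0]},{"dp":[0,0,0]},{"dp":[0,0,0]}], gripper=-1, squeeze=4)

```text
invalid input at $.deltas[0]: expected keys dp, twist
```

Call:
step_arm(deltas=[{"dp":[0.54,0.04,0.5],"twist":0},{"dp":[0.54,0.04,0.5],"twist":0},{"dp":[0.54,0.04,0.5],"twist":0},{"dp":[0,0,0.6],"twist":0},{"dp":[0,0,0.6],"twist":0},{"dp":[0,0,0.6],"twist":0},{"dp":[0,0,0.45],"twist":0},{"dp":[0,0,0],"twist":0}])

```text
time_s: 3.6
ee_pos: [0.5278, -0.1134, 0.0095]
eef_rot: [-3.139, 0.002, 0.668]
force: [-0.6, 0.8, 0.1]
grip_width: 0.0938
grip_force: 0.0
```

Call:
step_arm(deltas=[{"dp":[0,0,0],"twist":0},{"dp":[0,0,0],"twist":0},{"dp":[0,0,0],"twist":0},{"dp":[0,0,0],"twist":0},{"dp":[0,0,0],"twist":0},{"dp":[0,0,0],"twist":0}], gripper=-1, squeeze=4)

```text
time_s: 4.2
ee_pos: [0.5294, -0.1132, 0.0118]
eef_rot: [3.141, -0.0, 0.669]
force: [-0.9, -0.2, 2.7]
grip_width: 0.0591
grip_force: 4.0
```

Call:
step_arm(deltas=[{"dp":[0,0,-0.3],"twist":0},{"dp":[0,0,-0.3],"twist":0},{"dp":[0,0,-0.3],"twist":0},{"dp":[0,0,-0.3],"twist":0},{"dp":[0,0,-0.3],"twist":0},{"dp":[0,0,-0.3],"twist":0},{"dp":[0,0,-0.3],"twist":0},{"dp":[0,0,-0.3],"twist":0},{"dp":[0,0,0],"twist":0},{"dp":[0,0,0],"twist":0}])

```text
time_s: 5.2
ee_pos: [0.5292, -0.1131, 0.1074]
eef_rot: [3.141, -0.0, 0.669]
force: [0.4, -0.1, -1.2]
grip_width: 0.0566
grip_force: 4.0
```

```bash
python3 - <<'E'
from h import *
o=ctrl.get_obs(); print(o['time_s'],o['ee_pos'],o['grip_width'],o['grip_force'],o['force'])
im,d=ctrl.camera('side'); t,td=ctrl.camera('top')
a=cv2.resize(im[170:270,270:370],None,fx=4,fy=4,interpolation=2); b=cv2.resize(t[180:280,280:380],None,fx=4,fy=4,interpolation=2)
save('lift.png',np.hstack([a,b]))
for c,D in(('side',d),('top',td)):
  P=pts(c,np.ones((420,560),bool),D)-o['ee_pos']; k=P[(np.hypot(P[:,0],P[:,1])<.075)&(P[:,2]<.06)]
  k=k+o['ee_pos']
  for z in np.arange(0.01,.14,.01):
    q=k[(k[:,2]>=z)&(k[:,2]<z+.01)]
    if len(q)>3: print(c,round(z,2),len(q),q.min(0).round(3)[:2],q.max(0).round(3)[:2])
E
```

```text
5.2 [ 0.52920579 -0.11310806  0.1074454 ] 0.05656714343634472 3.998151724059902 [ 0.43454746 -0.0577172  -1.22402954]
side 0.05 10 [ 0.5   -0.101] [ 0.529 -0.094]
side 0.06 31 [ 0.487 -0.118] [ 0.525 -0.091]
side 0.07 57 [ 0.484 -0.145] [ 0.536 -0.09 ]
side 0.08 56 [ 0.485 -0.138] [ 0.532 -0.086]
side 0.09 64 [ 0.491 -0.135] [ 0.553 -0.085]
side 0.1 71 [ 0.494 -0.139] [ 0.555 -0.082]
side 0.11 83 [ 0.496 -0.138] [ 0.558 -0.078]
side 0.12 60 [ 0.495 -0.137] [ 0.558 -0.073]
side 0.13 36 [ 0.494 -0.135] [ 0.525 -0.076]
```

View pics/lift.png

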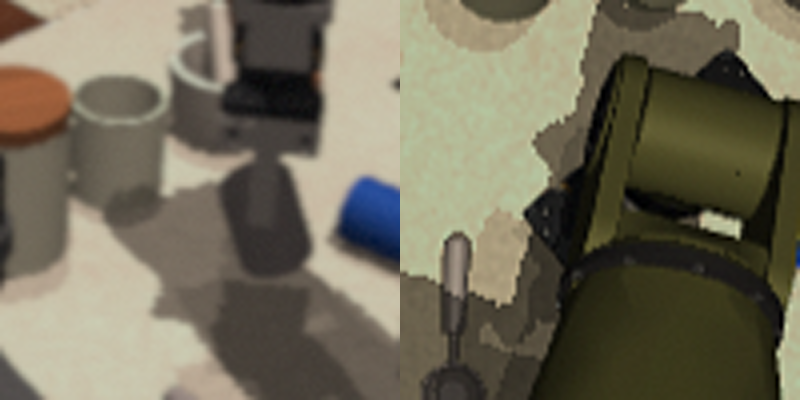

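The cup hangs from the fingers at crop (265,220), nearly upright and leaning about 20°. It will level itself when I set it down. Next I'll carry it to the front of the base plate.

```bash
python3 - <<'E'
from h import *
plan([.46,.02,.125],.261,12); print(); plan([.4918,.1534,.115],-.147,12,start=(np.array([.46,.02,.125]),.261))
E
```

```text
[np.float64(0.06), np.float64(-0.31), np.float64(-0.04)] 0.49
[np.float64(0.05), np.float64(-0.31), np.float64(-0.04)] 0.49
[np.float64(0.04), np.float64(-0.31), np.float64(-0.04)] 0.49
[np.float64(0.03), np.float64(-0.31), np.float64(-0.04)] 0.49
[np.float64(0.02), np.float64(-0.31), np.float64(-0.04)] 0.49
[np.float64(0.01), np.float64(-0.31), np.float64(-0.04)] 0.49
[np.float64(-0.0), np.float64(-0.31), np.float64(-0.04)] 0.49
[np.float64(-0.01), np.float64(-0.31), np.float64(-0.04)] 0.49
[np.float64(-0.03), np.float64(-0.31), np.float64(-0.04)] 0.49
[np.float64(-0.04), np.float64(-0.31), np.float64(-0.04)] 0.49
[np.float64(-0.05), np.float64(-0.31), np.float64(-0.04)] 0.49
[np.float64(-0.06), np.float64(-0.31), np.float64(-0.04)] 0.49

[np.float64(0.14), np.float64(-0.25), np.float64(0.02)] 0.49
[np.float64(0.13), np.float64(-0.26), np.float64(0.02)] 0.49
[np.float64(0.12), np.float64(-0.26), np.float64(0.02)] 0.49
[np.float64(0.11), np.float64(-0.26), np.float64(0.02)] 0.49
[np.float64(0.1), np.float64(-0.27), np.float64(0.02)] 0.49
[np.float64(0.09), np.float64(-0.27), np.float64(0.02)] 0.49
[np.float64(0.08), np.float64(-0.27), np.float64(0.02)] 0.49
[np.float64(0.07), np.float64(-0.28), np.float64(0.02)] 0.49
[np.float64(0.06), np.float64(-0.28), np.float64(0.02)] 0.49
[np.float64(0.05), np.float64(-0.28), np.float64(0.02)] 0.49
[np.float64(0.04), np.float64(-0.28), np.float64(0.02)] 0.49
[np.float64(0.03), np.float64(-0.28), np.float64(0.02)] 0.49
```

Call:
step_arm(deltas=[{"dp":[0.06,-0.31,-0.04],"twist":0.49},{"dp":[0.05,-0.31,-0.04],"twist":0.49},{"dp":[0.04,-0.31,-0.04],"twist":0.49},{"dp":[0.03,-0.31,-0.04],"twist":0.49},{"dp":[0.02,-0.31,-0.04],"twist":0.49},{"dp":[0.01,-0.31,-0.04],"twist":0.49},{"dp":[0,-0.31,-0.04],"twist":0.49},{"dp":[-0.01,-0.31,-0.04],"twist":0.49},{"dp":[-0.03,-0.31,-0.04],"twist":0.49},{"dp":[-0.04,-0.31,-0.04],"twist":0.49},{"dp":[-0.05,-0.31,-0.04],"twist":0.49},{"dp":[-0.06,-0.31,-0.04],"twist":0.49}])

```text
time_s: 6.5
ee_pos: [0.4601, 0.0206, 0.1262]
eef_rot: [-3.141, 0.001, 0.257]
force: [-1.4, 1.1, -1.5]
grip_width: 0.0567
grip_force: 4.0
```

Call:
step_arm(deltas=[{"dp":[0.14,-0.25,0.02],"twist":0.49},{"dp":[0.13,-0.26,0.02],"twist":0.49},{"dp":[0.12,-0.26,0.02],"twist":0.49},{"dp":[0.11,-0.26,0.02],"twist":0.49},{"dp":[0.1,-0.27,0.02],"twist":0.49},{"dp":[0.09,-0.27,0.02],"twist":0.49},{"dp":[0.08,-0.27,0.02],"twist":0.49},{"dp":[0.07,-0.28,0.02],"twist":0.49},{"dp":[0.06,-0.28,0.02],"twist":0.49},{"dp":[0.05,-0.28,0.02],"twist":0.49},{"dp":[0.04,-0.28,0.02],"twist":0.49},{"dp":[0.03,-0.28,0.02],"twist":0.49}])

```text
time_s: 7.7
ee_pos: [0.4923, 0.1538, 0.1164]
eef_rot: [3.141, 0.001, -0.154]
force: [-0.7, 0.4, -1.4]
grip_width: 0.0565
grip_force: 4.0
```

```bash
cat >> h.py <<'E'
AX=np.array([.565,.1425]); YAW=-.147; EX=np.array([np.cos(YAW),np.sin(YAW)]); EY=np.array([-EX[1],EX[0]])
def tomill(p): d=np.asarray(p)[...,:2]-AX; return np.stack([d@EX,d@EY],-1)
E
python3 - <<'E'
from h import *
o=ctrl.get_obs(); print(o['time_s'],o['ee_pos'],o['eef_rot'],o['grip_width'],o['qpos'],tomill(o['ee_pos']))
for c in('side','top'):
  im,d=ctrl.camera(c)
  if c=='side': save('carry.png',im[120:320,180:380],3)
  P=pts(c,np.ones((420,560),bool),d); m=np.c_[tomill(P),P[:,2]]
  k=m[(np.abs(m[:,0]+.075)<.12)&(np.abs(m[:,1])<.1)]
  for z in np.arange(0.02,.4,.02):
    q=k[(k[:,2]>=z)&(k[:,2]<z+.02)]
    if len(q)>3: print(c,round(z,2),len(q),np.percentile(q,2,axis=0).round(3)[:2],np.percentile(q,98,axis=0).round(3)[:2])
E
```

```text
7.7 [0.49225865 0.15381199 0.1163508 ] [ 3.14111585e+00  1.07242013e-03 -1.53682847e-01] 0.05652248606603083 [ 2.31843110e-01  3.18863284e-01  1.71642209e+00 -4.30651698e-05
  1.10748029e+00  1.95634130e+00] [-0.07361371  0.00053549]
side 0.02 79 [-0.194 -0.019] [-0.159  0.019]
side 0.04 303 [-0.195 -0.038] [-0.149  0.013]
side 0.06 32 [-0.158 -0.016] [-0.079  0.029]
side 0.08 172 [-0.118 -0.021] [-0.08   0.029]
side 0.1 221 [-0.111 -0.023] [-0.046  0.028]
side 0.12 288 [-0.104 -0.036] [-0.012  0.04 ]
side 0.14 136 [-0.097 -0.039] [-0.02   0.041]
side 0.16 101 [-0.088 -0.041] [-0.028  0.041]
side 0.18 104 [-0.088 -0.039] [0.043 0.041]
side 0.2 93 [-0.11  -0.074] [0.003 0.081]
side 0.22 543 [-0.111 -0.075] [0.002 0.085]
side 0.24 1022 [-0.11  -0.085] [0.01  0.088]
side 0.26 236 [-0.099 -0.016] [-0.039  0.041]
side 0.28 149 [-0.111 -0.011] [-0.054  0.042]
side 0.3 370 [-0.113 -0.026] [-0.047  0.041]
side 0.32 180 [-0.111 -0.02 ] [-0.078  0.034]
side 0.34 58 [-0.119  0.   ] [-0.076  0.058]
side 0.36 243 [-0.149  0.031] [-0.067  0.065]
side 0.38 419 [-0.183  0.017] [-0.065  0.066]
top 0.08 18 [-0.113 -0.019] [-0.104  0.016]
top 0.1 24 [-0.11  -0.018] [-0.101  0.005]
top 0.18 37 [-0.01  -0.031] [0.044 0.029]
top 0.22 84 [-0.106 -0.048] [0.026 0.026]
top 0.24 494 [-0.106 -0.087] [0.039 0.087]
top 0.26 97 [-0.09  -0.082] [0.04  0.009]
top 0.3 21 [-0.112 -0.028] [-0.098  0.003]
top 0.32 6 [-0.109 -0.02 ] [-0.102 -0.003]
top 0.36 9 [-0.131 -0.061] [-0.038  0.025]
top 0.38 105 [-0.133 -0.064] [-0.023  0.051]
```

View pics/carry.png

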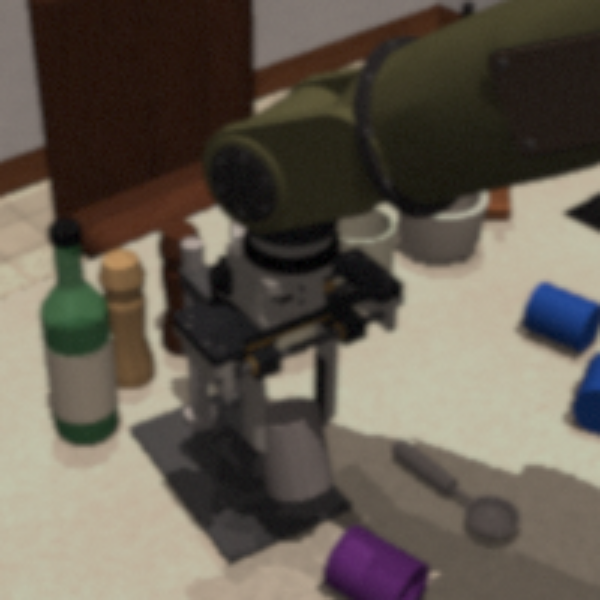

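The cup still leans about 0.37 rad, foot towards the robot at crop (300,480). Released near the plate edge like this, it would rock off. So I'll level it first on the free worktop patch beside the plate, pressing lightly and dragging it back.

Call:
step_arm(deltas=[{"dp":[-0.18,0.4,0],"twist":0},{"dp":[-0.18,0.4,0],"twist":0},{"dp":[-0.18,0.4,0],"twist":0},{"dp":[-0.18,0.4,0],"twist":0},{"dp":[-0.18,0.4,0],"twist":0},{"dp":[-0.18,0.4,0],"twist":0},{"dp":[0,0,0.42],"twist":0},{"dp":[0,0,0.42],"twist":0},{"dp":[0,0,0.42],"twist":0},{"dp":[0,0,0.42],"twist":0},{"dp":[0,0,0],"twist":0}])

```text
time_s: 8.9
ee_pos: [0.4339, 0.0646, 0.0483]
eef_rot: [3.141, 0.003, -0.152]
force: [-0.2, -0.1, -1.3]
grip_width: 0.0566
grip_force: 4.0
```

Call:
step_arm(deltas=[{"dp":[-0.11,0,0.02],"twist":0},{"dp":[-0.11,0,0.02],"twist":0},{"dp":[-0.11,0,0.02],"twist":0},{"dp":[-0.11,0,0.02],"twist":0},{"dp":[-0.11,0,0.02],"twist":0},{"dp":[-0.11,0,0.02],"twist":0},{"dp":[-0.11,0,0.02],"twist":0},{"dp":[-0.11,0,0.02],"twist":0},{"dp":[0,0,0],"twist":0}])

```text
time_s: 9.8
ee_pos: [0.3998, 0.0705, 0.0433]
eef_rot: [3.142, 0.001, -0.152]
force: [0.7, 0.8, -1.7]
grip_width: 0.0564
grip_force: 4.0
```

```bash
cat >> h.py <<'E'
def cupfit(c,guess,rad=.06,zlo=.01,zhi=.085,show=True):
    im,d=ctrl.camera(c); P=pts(c,np.ones((420,560),bool),d)
    k=P[(np.hypot(P[:,0]-guess[0],P[:,1]-guess[1])<rad)&(P[:,2]>zlo)&(P[:,2]<zhi)]
    for z in np.arange(zlo,zhi,.01):
        q=k[(k[:,2]>=z)&(k[:,2]<z+.01)]
        if len(q)<6: continue
        from scipy.optimize import least_squares
        r=least_squares(lambda p:np.hypot(q[:,0]-p[0],q[:,1]-p[1])-.029,guess,loss='soft_l1',f_scale=.002)
        if show: print(c,round(z,3),len(q),r.x.round(4),'mill',tomill(r.x).round(4),round(float(np.median(np.abs(r.fun))),4))
    return im
E
python3 - <<'E'
from h import *
o=ctrl.get_obs(); print(o['time_s'],o['ee_pos'],o['grip_width'],o['force'])
cupfit('side',o['ee_pos'][:2],.05)
E
```

```text
9.8 [0.39977037 0.07051515 0.04332099] 0.0564235471175429 [ 0.65024536  0.83080994 -1.67490592]
side 0.01 70 [0.3939 0.0677] mill [-0.1583 -0.099 ] 0.0017
side 0.02 84 [0.3948 0.0706] mill [-0.1578 -0.0961] 0.0011
side 0.03 89 [0.3955 0.0715] mill [-0.1573 -0.095 ] 0.0016
side 0.04 97 [0.396  0.0723] mill [-0.1569 -0.0942] 0.0014
side 0.05 115 [0.3973 0.0737] mill [-0.1558 -0.0927] 0.0016
side 0.06 132 [0.397 0.073] mill [-0.156  -0.0933] 0.0019
side 0.07 83 [0.3965 0.0728] mill [-0.1564 -0.0937] 0.0023
side 0.08 23 [0.3935 0.0733] mill [-0.1595 -0.0936] 0.0064
```

Call:
step_arm(deltas=[{"dp":[-0.05,0,0.03],"twist":0},{"dp":[-0.05,0,0.03],"twist":0},{"dp":[0,0,0.03],"twist":0},{"dp":[0,0,0.02],"twist":0},{"dp":[0,0,0],"twist":0}])

```text
time_s: 10.35
ee_pos: [0.3968, 0.071, 0.0392]
eef_rot: [-3.141, -0.001, -0.152]
force: [0.8, -0.3, 2.5]
grip_width: 0.0566
grip_force: 4.0
```

```bash
python3 - <<'E'
from h import *
o=ctrl.get_obs(); print(o['time_s'],o['ee_pos'],o['grip_width'],o['force'])
cupfit('side',o['ee_pos'][:2],.05)
p=AX-.073*EX; print(p); plan([o['ee_pos'][0],o['ee_pos'][1],.09],None,2)
plan([p[0],p[1],.09],YAW,8)
E
```

```text
10.35 [0.39678207 0.07103979 0.0392264 ] 0.05656891254166504 [ 0.78578172 -0.27590804  2.4784927 ]
side 0.01 74 [0.3942 0.0688] mill [-0.1581 -0.098 ] 0.0015
side 0.02 81 [0.3946 0.0709] mill [-0.1581 -0.0958] 0.0012
side 0.03 87 [0.3947 0.0718] mill [-0.1581 -0.0949] 0.0013
side 0.04 101 [0.3956 0.0726] mill [-0.1574 -0.0939] 0.0015
side 0.05 116 [0.3956 0.0735] mill [-0.1574 -0.0931] 0.0017
side 0.06 134 [0.3957 0.0732] mill [-0.1573 -0.0934] 0.0022
side 0.07 64 [0.3949 0.0736] mill [-0.1582 -0.0931] 0.0031
side 0.08 26 [0.3946 0.0779] mill [-0.1591 -0.0888] 0.0049
[0.49278731 0.15319239]
[np.float64(0.0), np.float64(-0.0), np.float64(-0.63)] -0.0
[np.float64(0.0), np.float64(-0.0), np.float64(-0.63)] -0.0
[np.float64(0.26), np.float64(-0.3), np.float64(-0.16)] -0.01
[np.float64(0.26), np.float64(-0.3), np.float64(-0.16)] -0.01
[np.float64(0.26), np.float64(-0.3), np.float64(-0.16)] -0.01
[np.float64(0.26), np.float64(-0.3), np.float64(-0.16)] -0.01
[np.float64(0.26), np.float64(-0.3), np.float64(-0.16)] -0.01
[np.float64(0.26), np.float64(-0.3), np.float64(-0.16)] -0.01
[np.float64(0.26), np.float64(-0.3), np.float64(-0.16)] -0.01
[np.float64(0.26), np.float64(-0.3), np.float64(-0.16)] -0.01
```

Call:
step_arm(deltas=[{"dp":[0,0,0],"twist":0},{"dp":[0,0,0],"twist":0},{"dp":[0,0,-0.55],"twist":0},{"dp":[0,0,-0.55],"twist":0},{"dp":[0,0,-0.55],"twist":0},{"dp":[0.26,-0.3,0],"twist":0},{"dp":[0.26,-0.3,0],"twist":0},{"dp":[0.26,-0.3,0],"twist":0},{"dp":[0.26,-0.3,0],"twist":0},{"dp":[0.26,-0.3,0],"twist":-0.04},{"dp":[0.26,-0.3,0],"twist":-0.04},{"dp":[0.26,-0.3,0],"twist":0}], squeeze=15)

```text
time_s: 11.6
ee_pos: [0.4809, 0.1435, 0.1043]
eef_rot: [3.141, 0.002, -0.147]
force: [0.2, 0.1, -0.9]
grip_width: 0.0565
grip_force: 15.0
```

Call:
step_arm(deltas=[{"dp":[0.26,-0.3,0],"twist":0},{"dp":[0,0,0.45],"twist":0},{"dp":[0,0,0.45],"twist":0},{"dp":[0,0,0.3],"twist":0},{"dp":[0,0,0.15],"twist":0},{"dp":[0,0,0],"twist":0}])

```text
time_s: 12.2
ee_pos: [0.4926, 0.1533, 0.0504]
eef_rot: [3.141, 0.001, -0.147]
force: [-0.1, -0.6, -0.8]
grip_width: 0.0569
grip_force: 15.0
```

```bash
python3 - <<'E'
from h import *
o=ctrl.get_obs(); print(o['time_s'],o['ee_pos'],o['eef_rot'],o['force'],tomill(o['ee_pos']))
cupfit('side',o['ee_pos'][:2],.045,.02,.09)
E
```

```text
12.2 [0.49264596 0.15334047 0.05039691] [ 3.14106658e+00  1.47871377e-03 -1.46842928e-01] [-0.12212355 -0.60846204 -0.779111  ] [-0.07316151  0.00012578]
side 0.02 59 [0.4911 0.1522] mill [-0.0745 -0.0012] 0.0007
side 0.03 74 [0.4905 0.1527] mill [-0.0752 -0.0008] 0.0008
side 0.04 91 [0.4899 0.1536] mill [-0.0759  0.    ] 0.0016
side 0.05 109 [0.4904 0.1535] mill [-0.0754 -0.    ] 0.002
side 0.06 131 [0.4905 0.1548] mill [-0.0755  0.0013] 0.0022
side 0.07 143 [0.4909 0.1553] mill [-0.0752  0.0018] 0.0023
side 0.08 81 [0.4901 0.155 ] mill [-0.0759  0.0014] 0.0026
```

Call:
step_arm(deltas=[{"dp":[0,0,0.06],"twist":0},{"dp":[0,0,0.04],"twist":0},{"dp":[0,0,0],"twist":0}])

```text
time_s: 12.55
ee_pos: [0.4933, 0.1535, 0.0473]
eef_rot: [-3.141, -0.001, -0.147]
force: [0.1, -0.2, -0.2]
grip_width: 0.0564
grip_force: 15.0
```

Call:
step_arm(deltas=[{"dp":[0,0,0],"twist":0},{"dp":[0,0,0],"twist":0},{"dp":[0,0,0],"twist":0},{"dp":[0,0,-0.3],"twist":0},{"dp":[0,0,-0.6],"twist":0},{"dp":[0,0,-0.9],"twist":0},{"dp":[-0.2,0,-0.2],"twist":0},{"dp":[-0.4,0,0],"twist":0},{"dp":[-0.4,0,0],"twist":0},{"dp":[-0.4,0,0],"twist":0},{"dp":[0,0,0],"twist":0}], gripper=1)

```text
time_s: 13.65
ee_pos: [0.4364, 0.1619, 0.1274]
eef_rot: [-3.142, 0.0, -0.146]
force: [0.0, 0.5, 0.3]
grip_width: 0.0936
grip_force: 0.0
```

```bash
python3 - <<'E'
from h import *
o=ctrl.get_obs(); print(o['time_s'],o['ee_pos'],o['eef_rot'],o['force'],tomill(o['ee_pos']))
save('stand.png',cupfit('side',AX-.073*EX,.05,.02,.09)[150:320,200:380],3)
plan([*(AX-.13*EX),.13],YAW,1)
E
```

```text
13.65 [0.43640659 0.16186322 0.12743379] [-3.14154591e+00  9.09952598e-05 -1.45978174e-01] [0.04669358 0.53052813 0.27175663] [-0.13004267  0.00031916]
side 0.02 63 [0.4918 0.1524] mill [-0.0738 -0.001 ] 0.0007
side 0.03 65 [0.4915 0.1536] mill [-0.0744  0.0002] 0.0011
side 0.04 88 [0.4915 0.1539] mill [-0.0744  0.0005] 0.0013
side 0.05 90 [0.4914 0.1541] mill [-0.0746  0.0007] 0.0014
side 0.06 92 [0.4915 0.1543] mill [-0.0745  0.0009] 0.0014
side 0.07 103 [0.492  0.1541] mill [-0.074   0.0008] 0.0014
[np.float64(-0.03), np.float64(0.01), np.float64(-0.06)] 0.01
```

View pics/stand.png

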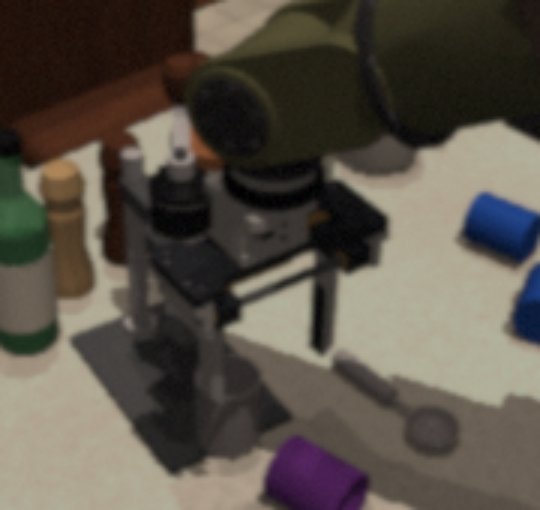

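The cup stands upright on the plate's front at crop (228,410). The gripper body can't pass under the mill, so I'll push the cup with closed fingers and let it slide the last stretch. First comes a gentle test nudge to learn how far it slides.

Call:
step_arm(deltas=[{"dp":[0,0,0],"twist":0},{"dp":[0,0,0],"twist":0},{"dp":[0,0,0],"twist":0},{"dp":[0,0,0],"twist":0},{"dp":[0,0,0.6],"twist":0},{"dp":[0,0,0.6],"twist":0},{"dp":[0,0,0.6],"twist":0},{"dp":[0,0,0.5],"twist":0},{"dp":[0,0,0.25],"twist":0},{"dp":[0.2,0,0],"twist":0},{"dp":[0.2,0,0],"twist":0},{"dp":[0,0,0],"twist":0}], gripper=-1)

```text
time_s: 14.9
ee_pos: [0.4553, 0.1593, 0.0261]
eef_rot: [-3.141, -0.002, -0.147]
force: [0.2, 0.4, 0.9]
grip_width: 0.0022
grip_force: 0.0
```

Call:
step_arm(deltas=[{"dp":[0.2,0,0],"twist":0},{"dp":[0.4,0,0],"twist":0},{"dp":[0,0,0],"twist":0},{"dp":[0,0,0],"twist":0}])

```text
time_s: 15.3
ee_pos: [0.4772, 0.1557, 0.0251]
eef_rot: [-3.142, -0.0, -0.147]
force: [-0.5, -0.4, 0.6]
grip_width: 0.0004
grip_force: 0.0
```

```bash
python3 - <<'E'
from h import *
o=ctrl.get_obs(); print(o['time_s'],o['ee_pos'],o['eef_rot'],o['force'],tomill(o['ee_pos']),o['grip_width'])
cupfit('side',AX-.05*EX,.045,.02,.08)
E
```

```text
15.3 [0.47719081 0.15573144 0.02512268] [-3.14157782e+00 -3.53883174e-05 -1.47056170e-01] [-0.50514447 -0.38725711  0.56009719] [-0.08880019  0.00022722] 0.00038400394565257394
side 0.02 40 [0.5167 0.1487] mill [-0.0486 -0.0009] 0.0009
side 0.03 40 [0.515 0.148] mill [-0.0503 -0.0019] 0.0016
side 0.04 50 [0.5138 0.1477] mill [-0.0514 -0.0023] 0.0012
side 0.05 53 [0.5123 0.1473] mill [-0.0528 -0.0029] 0.0015
side 0.06 34 [0.5107 0.146 ] mill [-0.0542 -0.0045] 0.0021
side 0.07 27 [0.5048 0.1437] mill [-0.0597 -0.0076] 0.0033
```

Call:
step_arm(deltas=[{"dp":[-0.5,0,0],"twist":0},{"dp":[-0.5,0,0],"twist":0},{"dp":[0,0,0],"twist":0}])

```text
time_s: 15.65
ee_pos: [0.4356, 0.1619, 0.025]
eef_rot: [3.141, 0.001, -0.146]
force: [-0.0, 0.2, 0.4]
grip_width: 0.0004
grip_force: 0.0
```

```bash
python3 - <<'E'
from h import *
o=ctrl.get_obs(); print(o['time_s'],tomill(o['ee_pos']))
cupfit('side',AX-.05*EX,.042,.02,.08); cupfit('top',AX-.05*EX,.042,.02,.09)
E
```

```text
15.65 [-0.13081139  0.00020797]
side 0.02 26 [0.5174 0.1493] mill [-0.0481 -0.0003] 0.0007
side 0.04 7 [0.5167 0.1502] mill [-0.0489  0.0005] 0.0007
side 0.05 13 [0.5166 0.1497] mill [-0.049  0.   ] 0.0002
side 0.06 6 [0.5165 0.1558] mill [-0.0499  0.006 ] 0.0007
side 0.07 14 [0.5152 0.1535] mill [-0.0509  0.0036] 0.0011
top 0.02 11 [0.5146 0.135 ] mill [-0.0487 -0.0148] 0.0047
top 0.03 11 [0.5167 0.1461] mill [-0.0483 -0.0035] 0.0005
top 0.04 8 [0.5148 0.1477] mill [-0.0504 -0.0023] 0.0008
top 0.05 11 [0.5145 0.149 ] mill [-0.0509 -0.001 ] 0.0008
top 0.06 12 [0.5156 0.1481] mill [-0.0497 -0.0017] 0.0007
top 0.07 38 [0.5172 0.1478] mill [-0.048  -0.0017] 0.0019
top 0.08 8 [0.5163 0.1499] mill [-0.0492  0.0002] 0.001
```

Call:
step_arm(deltas=[{"dp":[0,0,-0.8],"twist":0},{"dp":[-0.4,0,-0.9],"twist":0},{"dp":[-0.6,0,-0.9],"twist":0},{"dp":[-0.5,0,0],"twist":0},{"dp":[0,0,0],"twist":0},{"dp":[0,0,0],"twist":0}])

```text
time_s: 16.35
ee_pos: [0.3791, 0.1704, 0.1291]
eef_rot: [-3.141, -0.001, -0.146]
force: [-0.1, 0.7, 0.5]
grip_width: 0.0006
grip_force: 0.0
```

Call:
step_arm(deltas=[{"dp":[1,0,0],"twist":0}])

```text
time_s: 16.45
ee_pos: [0.4171, 0.1648, 0.1287]
eef_rot: [3.141, 0.001, -0.145]
force: [0.4, 0.5, 0.6]
grip_width: 0.0007
grip_force: 0.0
```

```bash
cat > v.py <<'E'
from h import *
o=ctrl.get_obs(); print(o['time_s'],tomill(o['ee_pos']).round(4),o['ee_pos'][2].round(4),o['joint_vel'].round(3),o['qpos'].round(4))
E
python3 v.py
```

```text
16.45 [-0.1495  0.0004] 0.1287 [-0.45   0.821 -0.963 -0.006  0.096 -0.447] [2.9440e-01 1.6070e-01 1.8841e+00 2.0000e-04 1.0982e+00 2.0102e+00]
```

Call:
step_arm(deltas=[{"dp":[1,0,0],"twist":0}])

```text
time_s: 16.55
ee_pos: [0.4594, 0.1584, 0.1286]
eef_rot: [3.141, 0.0, -0.146]
force: [-0.3, 0.3, 0.6]
grip_width: 0.0004
grip_force: 0.0
```

```bash
python3 v.py
```

```text
16.55 [-0.1068  0.0002] 0.1286 [-0.362  0.777 -0.949 -0.002  0.166 -0.348] [ 0.2566  0.2403  1.7871 -0.      1.1145  1.9736]
```

Call:
step_arm(deltas=[{"dp":[0,0,0],"twist":0}])

```text
time_s: 16.65
ee_pos: [0.4612, 0.1576, 0.1278]
eef_rot: [3.141, 0.001, -0.149]
force: [-0.1, 0.4, 0.4]
grip_width: 0.0004
grip_force: 0.0
```

```bash
python3 v.py
```

```text
16.65 [-0.1049 -0.0003] 0.1278 [ 0.034 -0.067  0.105  0.006  0.003  0.038] [ 2.5420e-01  2.4480e-01  1.7835e+00 -3.0000e-04  1.1141e+00  1.9740e+00]
```

Call:
step_arm(deltas=[{"dp":[0,0,0],"twist":0}])

```text
time_s: 16.75
ee_pos: [0.4579, 0.1581, 0.1277]
eef_rot: [3.141, 0.002, -0.148]
force: [-0.0, 0.6, -0.4]
grip_width: 0.0007
grip_force: 0.0
```

```bash
python3 v.py
```

```text
16.75 [-0.1082 -0.0002] 0.1277 [ 0.02  -0.04   0.036  0.001  0.001  0.004] [ 0.2569  0.2396  1.7902 -0.      1.1142  1.9757]
```

Call:
step_arm(deltas=[{"dp":[-0.48,0,0],"twist":0},{"dp":[0,0,0.6],"twist":0},{"dp":[0,0,0.6],"twist":0},{"dp":[0,0,0.6],"twist":0},{"dp":[0,0,0.6],"twist":0},{"dp":[0,0,0.4],"twist":0},{"dp":[0,0,0],"twist":0},{"dp":[0,0,0],"twist":0},{"dp":[0,0,0],"twist":0}])

```text
time_s: 17.65
ee_pos: [0.4389, 0.1617, 0.018]
eef_rot: [-3.141, -0.001, -0.147]
force: [-0.7, 0.8, 1.1]
grip_width: 0.0006
grip_force: 0.0
```

```bash
python3 v.py; python3 -c "
from h import *
cupfit('side',AX-.05*EX,.042,.02,.08)"
```

```text
17.65 [-0.1276  0.0005] 0.018 [-0.001 -0.002  0.     0.001 -0.004  0.001] [0.2747 0.3797 1.9135 0.     0.847  1.9921]
side 0.02 21 [0.5172 0.15  ] mill [-0.0484  0.0004] 0.0005
side 0.04 12 [0.5175 0.1481] mill [-0.0478 -0.0015] 0.0008
side 0.05 15 [0.5169 0.1489] mill [-0.0485 -0.0007] 0.0005
side 0.07 23 [0.5141 0.1502] mill [-0.0515  0.0002] 0.0007
```

Call:
step_arm(deltas=[{"dp":[0.38,0,0],"twist":0},{"dp":[0.75,0,0],"twist":0},{"dp":[0,0,0],"twist":0},{"dp":[-0.3,0,0],"twist":0},{"dp":[-0.5,0,0],"twist":0},{"dp":[-0.33,0,0],"twist":0},{"dp":[0,0,0],"twist":0},{"dp":[0,0,0],"twist":0}])

```text
time_s: 18.5
ee_pos: [0.4381, 0.1618, 0.0175]
eef_rot: [-3.141, -0.001, -0.146]
force: [-0.1, 0.2, -0.3]
grip_width: 0.0007
grip_force: 0.0
```

```bash
python3 v.py; python3 -c "
from h import *
cupfit('side',AX-.04*EX,.042,.015,.08);cupfit('top',AX-.04*EX,.042,.02,.09)"
```

```text
18.5 [-0.1284  0.0005] 0.0175 [-0.009  0.016 -0.024 -0.001  0.    -0.003] [0.2753 0.3797 1.9151 0.     0.8461 1.9921]
side 0.015 8 [0.5335 0.1462] mill [-0.0317 -0.001 ] 0.0004
side 0.025 9 [0.5335 0.1462] mill [-0.0317 -0.001 ] 0.0003
side 0.045 7 [0.5293 0.1436] mill [-0.0355 -0.0041] 0.0013
side 0.055 22 [0.529  0.1448] mill [-0.036 -0.003] 0.0008
side 0.065 31 [0.5293 0.147 ] mill [-0.036  -0.0008] 0.0007
side 0.075 24 [0.5295 0.1466] mill [-0.0357 -0.0012] 0.0008
top 0.02 10 [0.5362 0.1437] mill [-0.0287 -0.0031] 0.0014
top 0.03 10 [0.5351 0.1442] mill [-0.0298 -0.0027] 0.0012
top 0.04 9 [0.5342 0.1458] mill [-0.031  -0.0012] 0.0008
top 0.05 6 [0.5348 0.1459] mill [-0.0303 -0.001 ] 0.0005
top 0.06 7 [0.5348 0.1439] mill [-0.0301 -0.0031] 0.0007
top 0.07 32 [0.5355 0.1456] mill [-0.0296 -0.0013] 0.0011
top 0.08 14 [0.5364 0.1472] mill [-0.029   0.0005] 0.0013
```

```bash
python3 - <<'E'
from h import *
o=ctrl.get_obs(); p=o['ee_pos'];y=o['eef_rot'][2]
for c in('side','top'):
  im,d=ctrl.camera(c); P=pts(c,np.ones((420,560),bool),d)-p
  L=np.stack([P[:,0]*np.cos(y)+P[:,1]*np.sin(y),P[:,0]*np.sin(y)-P[:,1]*np.cos(y),P[:,2]],1)
  L=L[(np.abs(L[:,0])<.06)&(np.abs(L[:,1])<.11)]
  for z in np.arange(.0,.23,.006 if c=='side' else .02):
    k=L[(L[:,2]>=z)&(L[:,2]<z+.006)]
    if len(k)>3 and (z>.085 or c=='side' and z<.05): print(c,round(z,3),len(k),k.min(0).round(3)[:2],k.max(0).round(3)[:2], np.percentile(k[:,0],[5,95]).round(3))
E
```

```text
side 0.0 13 [-0.057 -0.016] [-0.011 -0.004] [-0.055 -0.012]
side 0.006 21 [-0.059 -0.018] [ 0.003 -0.001] [-0.059 -0.001]
side 0.012 33 [-0.06 -0.02] [0.005 0.002] [-0.058 -0.006]
side 0.018 46 [-0.06  -0.019] [0.003 0.008] [-0.057 -0.004]
side 0.024 53 [-0.059 -0.016] [0.001 0.04 ] [-0.058 -0.007]
side 0.03 90 [-0.06  -0.013] [0.004 0.043] [-0.058 -0.006]
side 0.036 158 [-0.06  -0.013] [0.005 0.034] [-0.058 -0.011]
side 0.042 24 [-0.044 -0.013] [0.003 0.016] [-0.039 -0.002]
side 0.048 22 [-0.014 -0.013] [0.004 0.012] [-0.013  0.003]
side 0.096 45 [-0.036 -0.08 ] [0.029 0.078] [-0.036  0.026]
side 0.102 79 [-0.038 -0.081] [0.03  0.081] [-0.037  0.02 ]
side 0.108 129 [-0.039 -0.081] [0.025 0.08 ] [-0.037  0.019]
side 0.114 142 [-0.038 -0.084] [0.023 0.081] [-0.037  0.015]
side 0.12 132 [-0.038 -0.087] [0.029 0.086] [-0.037  0.008]
side 0.126 70 [-0.038 -0.088] [0.029 0.085] [-0.037  0.014]
side 0.132 160 [-0.037 -0.088] [0.032 0.09 ] [-0.037  0.02 ]
side 0.138 665 [-0.038 -0.089] [0.03  0.089] [-0.033  0.023]
side 0.144 78 [-0.026 -0.042] [0.018 0.017] [-0.025  0.011]
side 0.15 64 [-0
[... 190 characters left out ...]
041] [ 0.015 -0.037] [-0.023  0.014]
side 0.174 41 [-0.037 -0.041] [0.027 0.011] [-0.036  0.017]
side 0.18 79 [-0.038 -0.041] [0.031 0.014] [-0.038  0.023]
side 0.186 109 [-0.04 -0.04] [0.029 0.026] [-0.038  0.027]
side 0.192 137 [-0.042 -0.037] [0.017 0.034] [-0.04   0.008]
side 0.198 64 [-0.041 -0.035] [0.002 0.022] [-0.035 -0.002]
side 0.204 31 [-0.038 -0.031] [-0.005  0.013] [-0.035 -0.011]
side 0.21 52 [-0.038 -0.034] [-0.006  0.03 ] [-0.037 -0.014]
side 0.216 37 [-0.037 -0.027] [-0.023  0.02 ] [-0.037 -0.027]
side 0.222 24 [-0.037 -0.017] [-0.03  0.02] [-0.037 -0.031]
side 0.228 8 [-0.036 -0.053] [-0.019  0.011] [-0.036 -0.02 ]
top 0.14 167 [-0.034 -0.087] [0.033 0.089] [-0.031  0.03 ]
```

Call:
step_arm(deltas=[{"dp":[0,0,-0.8],"twist":0},{"dp":[0,-0.3,-0.9],"twist":0},{"dp":[-0.4,-0.45,-0.9],"twist":0},{"dp":[-0.6,0,0],"twist":0},{"dp":[0,0,0],"twist":0},{"dp":[0,0,0],"twist":0}], gripper=0)

```text
time_s: 19.3
ee_pos: [0.4035, 0.197, 0.121]
eef_rot: [3.142, -0.0, -0.146]
force: [0.5, -0.1, -0.4]
grip_width: 0.0445
grip_force: 0.0
```

```bash
cat >> h.py <<'E'
def cupxy(guess,cams=('side','top')):
    from scipy.optimize import least_squares
    for c in cams:
        im,d=ctrl.camera(c); P=pts(c,np.ones((420,560),bool),d)
        q=P[(np.hypot(P[:,0]-guess[0],P[:,1]-guess[1])<.04)&(P[:,2]>.015)&(P[:,2]<.074)]
        r=least_squares(lambda p:np.hypot(q[:,0]-p[0],q[:,1]-p[1])-.029,guess,loss='cauchy',f_scale=.0015)
        print(c,len(q),'mill',tomill(r.x).round(4),float(np.median(np.abs(r.fun))).__round__(4))
        # mouth ring
        t=P[(np.hypot(P[:,0]-guess[0],P[:,1]-guess[1])<.045)&(P[:,2]>.073)&(P[:,2]<.084)]
        if len(t)>8:
            s=least_squares(lambda p:np.hypot(t[:,0]-p[0],t[:,1]-p[1])-.0275,guess,loss='cauchy',f_scale=.0015); print('  rim',len(t),tomill(s.x).round(4),t[:,2].mean().round(4))
        b=P[(np.hypot(*(P[:,:2]-AX).T)<.04)&(P[:,2]>.15)&(P[:,2]<.168)]
        if len(b)>8:
            s=least_squares(lambda p:np.hypot(b[:,0]-p[0],b[:,1]-p[1])-.026,AX,loss='cauchy',f_scale=.0015); print('  millbody',len(b),tomill(s.x).round(4))
        b=P[(np.hypot(*(P[:,:2]-AX).T)<.045)&(P[:,2]>.173)&(P[:,2]<.191)]
        if len(b)>8:
            s=least_squares(lambda p:np.hypot(b[:,0]-p[0],b[:,1]-p[1])-.032,AX,loss='cauchy',f_scale=.0015); print('  collar',len(b),tomill(s.x).round(4))
E
python3 v.py; python3 -c "
from h import *
cupxy(AX-.032*EX)"
```

```text
19.3 [-0.1678  0.0303] 0.121 [-0.014  0.022 -0.011 -0.     0.    -0.001] [ 3.7270e-01  1.7160e-01  1.8914e+00 -1.0000e-04  1.0784e+00  2.0899e+00]
side 206 mill [-0.0323 -0.0006] 0.0008
  millbody 92 [-0.0009 -0.0009]
  collar 115 [ 0.     -0.0009]
top 117 mill [-0.0293 -0.0035] 0.0066
  rim 41 [-0.0313 -0.0007] 0.0777
  collar 32 [ 0.0019 -0.0003]
```

Call:
step_arm(deltas=[{"dp":[0.3,0,0],"twist":0},{"dp":[1,0,0],"twist":0}])

```text
time_s: 19.6
ee_pos: [0.4549, 0.1895, 0.1209]
eef_rot: [3.141, 0.001, -0.146]
force: [-0.2, 0.7, 1.2]
grip_width: 0.0473
grip_force: 0.0
```

```bash
python3 v.py; python3 -c "
from h import *
ctrl.camera('top')
import runpy; runpy.run_path('v.py')
ctrl.camera('top'); runpy.run_path('v.py')
ctrl.camera('top'); runpy.run_path('v.py')
ctrl.camera('top'); runpy.run_path('v.py')"
```

```text
19.6 [-0.1158  0.0303] 0.1209 [-0.421  0.761 -0.978 -0.003  0.179 -0.419] [3.2020e-01 2.6500e-01 1.7756e+00 2.0000e-04 1.1018e+00 2.0364e+00]
19.65 [-0.11  0.03] 0.121 [ 0.029 -0.038  0.055  0.001 -0.034  0.061] [ 3.1480e-01  2.7350e-01  1.7644e+00 -6.0000e-04  1.1017e+00  2.0332e+00]
19.7 [-0.1121  0.0299] 0.1205 [ 0.03  -0.048  0.089  0.005 -0.001  0.039] [ 3.1630e-01  2.7080e-01  1.7690e+00 -3.0000e-04  1.1012e+00  2.0358e+00]
19.75 [-0.114   0.0298] 0.1203 [ 0.025 -0.039  0.061  0.005  0.001  0.014] [ 3.1770e-01  2.6850e-01  1.7727e+00 -1.0000e-04  1.1011e+00  2.0372e+00]
19.8 [-0.1152  0.0298] 0.1202 [ 0.018 -0.029  0.035  0.002  0.     0.003] [0.3187 0.2668 1.775  0.     1.1012 2.0377]
```

Call:
step_arm(deltas=[{"dp":[-0.11,0,0.5],"twist":0},{"dp":[0,0,0.6],"twist":0},{"dp":[0,0,0.6],"twist":0},{"dp":[0,0,0.5],"twist":0},{"dp":[0,0,0.2],"twist":0},{"dp":[0,0,0],"twist":0},{"dp":[0,0,0],"twist":0},{"dp":[0,0,0],"twist":0},{"dp":[0,0,0],"twist":0}])

```text
time_s: 20.7
ee_pos: [0.4508, 0.1902, 0.0258]
eef_rot: [-3.141, -0.001, -0.147]
force: [-0.4, 0.5, -0.6]
grip_width: 0.047
grip_force: 0.0
```

```bash
python3 v.py; python3 -c "
from h import *
cupxy(AX-.032*EX,('side',)); o=ctrl.get_obs(); print(o['grip_width'],o['eef_rot'])"
```

```text
20.7 [-0.12    0.0305] 0.0258 [-0.001  0.004  0.001 -0.    -0.004 -0.   ] [0.3245 0.4042 1.8515 0.     0.8846 2.042 ]
side 29 mill [-0.032  -0.0007] 0.0003
  millbody 23 [-0.0007 -0.0002]
  collar 9 [ 0.0111 -0.0002]
0.046415551880791314 [-3.14112940e+00 -9.70951083e-04 -1.46692459e-01]
```

Call:
step_arm(deltas=[{"dp":[0.32,0,0],"twist":0},{"dp":[1,0,0],"twist":0},{"dp":[-1,0,0],"twist":0},{"dp":[-0.3,0,0],"twist":0},{"dp":[0,0,0],"twist":0},{"dp":[0,0,0],"twist":0}])

```text
time_s: 21.35
ee_pos: [0.4517, 0.1901, 0.0258]
eef_rot: [-3.141, -0.001, -0.146]
force: [-0.1, -0.4, -0.8]
grip_width: 0.047
grip_force: 0.0
```

```bash
python3 v.py; python3 -c "
from h import *
cupxy(AX-.005*EX)"
```

```text
21.35 [-0.1191  0.0305] 0.0258 [-0.007  0.008 -0.014 -0.001 -0.002 -0.   ] [ 3.2370e-01  4.0570e-01  1.8494e+00 -1.0000e-04  8.8510e-01  2.0408e+00]
side 53 mill [-0.0015 -0.0003] 0.0009
  rim 30 [0.001  0.0004] 0.0767
  millbody 22 [-0.0006 -0.    ]
top 40 mill [ 0.0035 -0.    ] 0.0002
  rim 23 [ 0.0034 -0.0007] 0.0775
  collar 36 [ 0.0019 -0.0005]
```

The cup now stands at about (0–3 mm, 0) from the outlet axis, upright with its rim at 77–78 mm. I'll raise the arm and go to the crank knob.

Call:
step_arm(deltas=[{"dp":[0,0,-0.7],"twist":0},{"dp":[0,0,-1],"twist":0},{"dp":[0,0,-1],"twist":0},{"dp":[0,0,-1],"twist":0},{"dp":[0,0,-1],"twist":0},{"dp":[0,0,-1],"twist":0},{"dp":[0,0,-1],"twist":0},{"dp":[0,0,-0.9],"twist":0},{"dp":[0,0,0],"twist":0}], gripper=1)

```text
time_s: 22.35
ee_pos: [0.4524, 0.1901, 0.3341]
eef_rot: [-3.138, -0.007, -0.147]
force: [-0.8, 0.0, -0.2]
grip_width: 0.094
grip_force: 0.0
```

```bash
python3 - <<'E'
from h import *
from scipy.optimize import least_squares
import runpy; runpy.run_path('v.py')
for c in('side','top'):
  im,d=ctrl.camera(c); P=pts(c,np.ones((420,560),bool),d)
  if c=='side': save('cupin.png',im[140:320,190:370],3)
  k=P[(np.hypot(P[:,0]-.637,P[:,1]-.08)<.028)&(P[:,2]>.278)&(P[:,2]<.296)]
  r=least_squares(lambda p:np.hypot(k[:,0]-p[0],k[:,1]-p[1])-.0155,[.637,.08],loss='cauchy',f_scale=.001).x
  t=P[(np.hypot(P[:,0]-.637,P[:,1]-.08)<.028)&(P[:,2]>.297)&(P[:,2]<.31)]
  print(c,'knob',len(k),r.round(4),np.hypot(*(r-AX)).round(4),'top',len(t),t.mean(0).round(4))
  b=P[(np.hypot(*(P[:,:2]-AX).T)<.04)&(P[:,2]>.236)&(P[:,2]<.243)]
  s=least_squares(lambda p:np.hypot(b[:,0]-p[0],b[:,1]-p[1])-.028,AX,loss='cauchy',f_scale=.001).x; print(' cap',len(b),s.round(4))
plan([.6365,.0805,.33],YAW,8)
E
```

```text
22.35 [-0.1183  0.0306] 0.3341 [-0.001  0.038  0.111 -0.001 -0.078  0.002] [ 0.3232  0.0933  1.4729 -0.      1.5672  2.041 ]
side knob 37 [0.6371 0.0821] 0.094 top 0 [nan nan nan]
 cap 113 [0.5672 0.1411]
top knob 31 [0.6389 0.0808] 0.0963 top 99 [0.6384 0.0812 0.3017]
 cap 146 [0.5693 0.1405]
[np.float64(0.62), np.float64(0.25), np.float64(-0.0)] -0.0
[np.float64(0.62), np.float64(0.25), np.float64(-0.0)] -0.0
[np.float64(0.62), np.float64(0.25), np.float64(-0.0)] -0.0
[np.float64(0.62), np.float64(0.25), np.float64(-0.0)] -0.0
[np.float64(0.62), np.float64(0.25), np.float64(-0.0)] -0.0
[np.float64(0.62), np.float64(0.25), np.float64(-0.0)] -0.0
[np.float64(0.62), np.float64(0.25), np.float64(-0.0)] -0.0
[np.float64(0.62), np.float64(0.25), np.float64(-0.0)] -0.0<stdin>:10: RuntimeWarning: Mean of empty slice.
  ret = um.true_divide(
```

View pics/cupin.png

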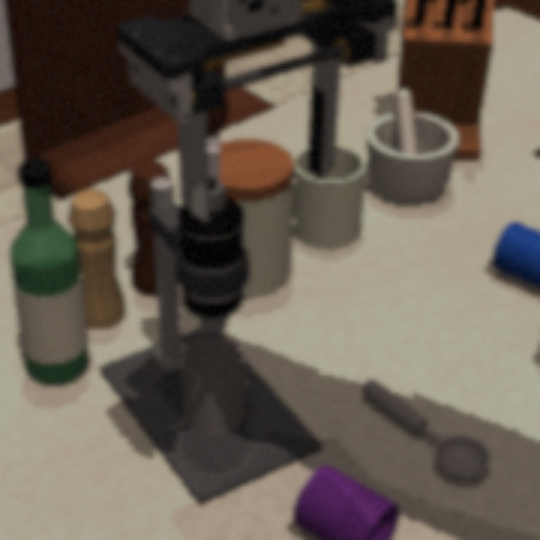

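The cup stands upright under the outlet at (215,390) and nothing else has been disturbed. Next I'll grip the knob.

Call:
step_arm(deltas=[{"dp":[0.62,0.25,0],"twist":0},{"dp":[0.62,0.25,0],"twist":0},{"dp":[0.62,0.25,0],"twist":0},{"dp":[0.62,0.25,0],"twist":0},{"dp":[0.63,0.25,0],"twist":0},{"dp":[0.63,0.25,0],"twist":0},{"dp":[0.63,0.25,0],"twist":0},{"dp":[0.62,0.26,0],"twist":0},{"dp":[0,0,0],"twist":0}])

```text
time_s: 23.35
ee_pos: [0.6383, 0.0793, 0.3258]
eef_rot: [3.14, 0.004, -0.149]
force: [-0.2, 0.4, -1.3]
grip_width: 0.094
grip_force: 0.0
```

```bash
python3 v.py; python3 -c "
from h import *
plan([.638,.081,.27],YAW,4)"
```

```text
23.35 [ 0.0818 -0.0518] 0.3258 [ 0.034 -0.059  0.067  0.008 -0.011  0.029] [ 6.6800e-02  4.7480e-01  1.0094e+00 -3.0000e-04  1.6616e+00  1.7865e+00]
[np.float64(-0.0), np.float64(-0.01), np.float64(0.35)] -0.01
[np.float64(-0.0), np.float64(-0.01), np.float64(0.35)] -0.01
[np.float64(-0.0), np.float64(-0.01), np.float64(0.35)] -0.01
[np.float64(-0.0), np.float64(-0.01), np.float64(0.35)] -0.01
```

Call:
step_arm(deltas=[{"dp":[0,-0.01,0.37],"twist":0},{"dp":[0,-0.01,0.37],"twist":0},{"dp":[0,-0.01,0.37],"twist":0},{"dp":[0,-0.01,0.35],"twist":0},{"dp":[0,0,0],"twist":0},{"dp":[0,0,0],"twist":0}])

```text
time_s: 23.95
ee_pos: [0.637, 0.083, 0.2707]
eef_rot: [3.142, 0.0, -0.147]
force: [0.1, 0.2, -0.8]
grip_width: 0.0943
grip_force: 0.0
```

Call:
step_arm(deltas=[{"dp":[0,0,0],"twist":0},{"dp":[0,0,0],"twist":0},{"dp":[0,0,0],"twist":0},{"dp":[0,0,0],"twist":0},{"dp":[0,0,0],"twist":0},{"dp":[0,0,0],"twist":0},{"dp":[0,0,0],"twist":0},{"dp":[0,0,0],"twist":0}], gripper=-1, squeeze=20)

```text
time_s: 24.75
ee_pos: [0.6371, 0.0828, 0.2706]
eef_rot: [-3.142, -0.0, -0.147]
force: [-0.3, -0.1, -0.6]
grip_width: 0.0333
grip_force: 0.2
```

```bash
cat > circ.py <<'E'
import sys
from h import *
C=np.array([.5665,.1415]); o=ctrl.get_obs(); p=o['ee_pos'][:2]; y=o['eef_rot'][2]
r,a=np.hypot(*(p-C)),np.arctan2(*(p-C)[::-1]); print('r,ang',r.round(4),a.round(3),'crank~',(YAW-a)%(2*np.pi),o['force'].round(1))
step=float(sys.argv[1]); n=int(sys.argv[2]); q=p
for i in range(n):
    a-=step; t=C+.095*np.array([np.cos(a),np.sin(a)]); d=(t-q)/.04; q=t; c,s=np.cos(y),np.sin(y)
    print('{"dp": [%.2f, %.2f, 0], "twist": 0},'%(d[0]*c+d[1]*s,d[0]*s-d[1]*c),end=' ')
E
python3 circ.py .2 5
```

```text
r,ang 0.0918 -0.693 crank~ 0.546042272969271 [-0.3 -0.1 -0.6]
{"dp": [-0.22, 0.42, 0], "twist": 0}, {"dp": [-0.36, 0.31, 0], "twist": 0}, {"dp": [-0.41, 0.24, 0], "twist": 0}, {"dp": [-0.45, 0.15, 0], "twist": 0}, {"dp": [-0.47, 0.06, 0], "twist": 0},
```

Call:
step_arm(deltas=[{"dp":[0,0,0],"twist":0},{"dp":[0,0,0],"twist":0},{"dp":[-0.22,0.42,0],"twist":0},{"dp":[-0.36,0.31,0],"twist":0},{"dp":[-0.41,0.24,0],"twist":0},{"dp":[-0.45,0.15,0],"twist":0},{"dp":[-0.47,0.06,0],"twist":0}])

```text
time_s: 25.45
ee_pos: [0.5543, 0.0481, 0.2707]
eef_rot: [-3.139, -0.001, -0.146]
force: [5.9, 13.0, -1.0]
grip_width: 0.0324
grip_force: 20.0
```

```bash
python3 circ.py .2 12
```

```text
r,ang 0.0942 -1.701 crank~ 1.554192556754268 [ 5.9 13.  -1. ]
{"dp": [-0.47, -0.02, 0], "twist": 0}, {"dp": [-0.46, -0.13, 0], "twist": 0}, {"dp": [-0.42, -0.22, 0], "twist": 0}, {"dp": [-0.37, -0.30, 0], "twist": 0}, {"dp": [-0.30, -0.37, 0], "twist": 0}, {"dp": [-0.22, -0.42, 0], "twist": 0}, {"dp": [-0.13, -0.45, 0], "twist": 0}, {"dp": [-0.04, -0.47, 0], "twist": 0}, {"dp": [0.05, -0.47, 0], "twist": 0}, {"dp": [0.15, -0.45, 0], "twist": 0}, {"dp": [0.23, -0.41, 0], "twist": 0}, {"dp": [0.31, -0.36, 0], "twist": 0},
```

Call:
step_arm(deltas=[{"dp":[-0.47,-0.04,0],"twist":0},{"dp":[-0.46,-0.13,0],"twist":0},{"dp":[-0.42,-0.22,0],"twist":0},{"dp":[-0.37,-0.3,0],"twist":0},{"dp":[-0.3,-0.37,0],"twist":0},{"dp":[-0.22,-0.42,0],"twist":0},{"dp":[-0.13,-0.45,0],"twist":0},{"dp":[-0.04,-0.47,0],"twist":0}])

```text
time_s: 26.25
ee_pos: [0.4706, 0.1569, 0.2706]
eef_rot: [3.14, 0.006, -0.147]
force: [-14.6, -1.9, 5.6]
grip_width: 0.0323
grip_force: 20.0
```

```bash
python3 circ.py .2 12; python3 -c "
from h import *
cupxy(AX)"
```

```text
r,ang 0.0971 2.982 crank~ 3.1539002728969265 [-14.6  -1.9   5.6]
{"dp": [0.11, -0.47, 0], "twist": 0}, {"dp": [0.15, -0.45, 0], "twist": 0}, {"dp": [0.23, -0.41, 0], "twist": 0}, {"dp": [0.31, -0.36, 0], "twist": 0}, {"dp": [0.38, -0.29, 0], "twist": 0}, {"dp": [0.43, -0.21, 0], "twist": 0}, {"dp": [0.46, -0.12, 0], "twist": 0}, {"dp": [0.47, -0.03, 0], "twist": 0}, {"dp": [0.47, 0.07, 0], "twist": 0}, {"dp": [0.45, 0.16, 0], "twist": 0}, {"dp": [0.41, 0.24, 0], "twist": 0}, {"dp": [0.35, 0.32, 0], "twist": 0}, side 494 mill [ 0.0013 -0.    ] 0.0013
  rim 93 [0.0009 0.0002] 0.0765
  millbody 106 [-0.0006 -0.0003]
  collar 150 [ 0.0002 -0.0007]
top 11 mill [0.0026 0.0005] 0.0002
  rim 12 [ 0.0033 -0.001 ] 0.0774
  collar 12 [ 0.0024 -0.0004]
```

```bash
sed -i 's/\[.5665,.1415\]/[.565,.1425]/' circ.py; python3 circ.py .2 12
```

```text
r,ang 0.0953 2.971 crank~ 3.1650984208699753 [-20.    7.4   6.1]
{"dp": [0.07, -0.47, 0], "twist": 0}, {"dp": [0.15, -0.45, 0], "twist": 0}, {"dp": [0.24, -0.41, 0], "twist": 0}, {"dp": [0.31, -0.35, 0], "twist": 0}, {"dp": [0.38, -0.28, 0], "twist": 0}, {"dp": [0.43, -0.20, 0], "twist": 0}, {"dp": [0.46, -0.11, 0], "twist": 0}, {"dp": [0.47, -0.02, 0], "twist": 0}, {"dp": [0.47, 0.07, 0], "twist": 0}, {"dp": [0.44, 0.16, 0], "twist": 0}, {"dp": [0.40, 0.25, 0], "twist": 0}, {"dp": [0.35, 0.33, 0], "twist": 0},
```

Call:
step_arm(deltas=[{"dp":[0.02,-0.47,0],"twist":0},{"dp":[0.15,-0.45,0],"twist":0},{"dp":[0.24,-0.41,0],"twist":0},{"dp":[0.31,-0.35,0],"twist":0},{"dp":[0.38,-0.28,0],"twist":0},{"dp":[0.43,-0.2,0],"twist":0},{"dp":[0.46,-0.11,0],"twist":0},{"dp":[0.47,-0.02,0],"twist":0},{"dp":[0.47,0.07,0],"twist":0},{"dp":[0.44,0.16,0],"twist":0},{"dp":[0.4,0.25,0],"twist":0},{"dp":[0.35,0.33,0],"twist":0}])

```text
time_s: 27.55
ee_pos: [0.6456, 0.1921, 0.2707]
eef_rot: [-3.14, -0.0, -0.145]
force: [-3.9, 1.9, 0.7]
grip_width: 0.0325
grip_force: 20.0
```

```bash
python3 circ.py .2 12
```

```text
r,ang 0.0946 0.552 crank~ 5.584120746029033 [-3.9  1.9  0.7]
{"dp": [0.27, 0.39, 0], "twist": 0}, {"dp": [0.18, 0.44, 0], "twist": 0}, {"dp": [0.09, 0.47, 0], "twist": 0}, {"dp": [-0.00, 0.47, 0], "twist": 0}, {"dp": [-0.10, 0.46, 0], "twist": 0}, {"dp": [-0.19, 0.44, 0], "twist": 0}, {"dp": [-0.27, 0.39, 0], "twist": 0}, {"dp": [-0.34, 0.33, 0], "twist": 0}, {"dp": [-0.40, 0.26, 0], "twist": 0}, {"dp": [-0.44, 0.17, 0], "twist": 0}, {"dp": [-0.47, 0.08, 0], "twist": 0}, {"dp": [-0.47, -0.02, 0], "twist": 0},
```

Forces are low and the crank is at about 5.58. I'll continue.

Call:
step_arm(deltas=[{"dp":[0.27,0.39,0],"twist":0},{"dp":[0.18,0.44,0],"twist":0},{"dp":[0.09,0.47,0],"twist":0},{"dp":[0,0.47,0],"twist":0},{"dp":[-0.1,0.46,0],"twist":0},{"dp":[-0.19,0.44,0],"twist":0},{"dp":[-0.27,0.39,0],"twist":0},{"dp":[-0.34,0.33,0],"twist":0},{"dp":[-0.4,0.26,0],"twist":0},{"dp":[-0.44,0.17,0],"twist":0},{"dp":[-0.47,0.08,0],"twist":0},{"dp":[-0.47,-0.02,0],"twist":0}])

```text
time_s: 28.75
ee_pos: [0.5368, 0.0513, 0.2707]
eef_rot: [-3.137, -0.001, -0.146]
force: [11.7, 24.3, -3.0]
grip_width: 0.0319
grip_force: 20.0
```

```bash
python3 circ.py .2 12
```

```text
r,ang 0.0955 -1.87 crank~ 1.7234508840867806 [11.7 24.3 -3. ]
{"dp": [-0.46, -0.13, 0], "twist": 0}, {"dp": [-0.43, -0.21, 0], "twist": 0}, {"dp": [-0.38, -0.29, 0], "twist": 0}, {"dp": [-0.31, -0.36, 0], "twist": 0}, {"dp": [-0.23, -0.41, 0], "twist": 0}, {"dp": [-0.15, -0.45, 0], "twist": 0}, {"dp": [-0.06, -0.47, 0], "twist": 0}, {"dp": [0.04, -0.47, 0], "twist": 0}, {"dp": [0.13, -0.46, 0], "twist": 0}, {"dp": [0.22, -0.42, 0], "twist": 0}, {"dp": [0.30, -0.37, 0], "twist": 0}, {"dp": [0.37, -0.30, 0], "twist": 0},
```

Call:
step_arm(deltas=[{"dp":[-0.46,-0.18,0],"twist":0},{"dp":[-0.43,-0.23,0],"twist":0},{"dp":[-0.38,-0.29,0],"twist":0},{"dp":[-0.31,-0.36,0],"twist":0},{"dp":[-0.23,-0.41,0],"twist":0},{"dp":[-0.15,-0.45,0],"twist":0},{"dp":[-0.06,-0.47,0],"twist":0},{"dp":[0.04,-0.47,0],"twist":0},{"dp":[0.13,-0.46,0],"twist":0},{"dp":[0.22,-0.42,0],"twist":0},{"dp":[0.3,-0.37,0],"twist":0},{"dp":[0.37,-0.3,0],"twist":0}])

```text
time_s: 29.95
ee_pos: [0.525, 0.2296, 0.2707]
eef_rot: [3.14, 0.001, -0.147]
force: [-2.3, -6.7, 1.5]
grip_width: 0.0321
grip_force: 20.0
```

```bash
python3 circ.py .2 11
```

```text
r,ang 0.0959 2.001 crank~ 4.134746448423067 [-2.3 -6.7  1.5]
{"dp": [0.43, -0.20, 0], "twist": 0}, {"dp": [0.46, -0.13, 0], "twist": 0}, {"dp": [0.47, -0.04, 0], "twist": 0}, {"dp": [0.47, 0.06, 0], "twist": 0}, {"dp": [0.45, 0.15, 0], "twist": 0}, {"dp": [0.41, 0.24, 0], "twist": 0}, {"dp": [0.36, 0.31, 0], "twist": 0}, {"dp": [0.29, 0.38, 0], "twist": 0}, {"dp": [0.21, 0.43, 0], "twist": 0}, {"dp": [0.12, 0.46, 0], "twist": 0}, {"dp": [0.02, 0.47, 0], "twist": 0},
```

Call:
step_arm(deltas=[{"dp":[0.43,-0.2,0],"twist":0},{"dp":[0.46,-0.13,0],"twist":0},{"dp":[0.47,-0.04,0],"twist":0},{"dp":[0.47,0.06,0],"twist":0},{"dp":[0.45,0.15,0],"twist":0},{"dp":[0.41,0.24,0],"twist":0},{"dp":[0.36,0.31,0],"twist":0},{"dp":[0.29,0.38,0],"twist":0},{"dp":[0.21,0.43,0],"twist":0},{"dp":[0.12,0.46,0],"twist":0},{"dp":[0.01,0.3,0],"twist":0},{"dp":[0,0,0],"twist":0}])

```text
time_s: 31.15
ee_pos: [0.6583, 0.1285, 0.2706]
eef_rot: [3.14, 0.003, -0.148]
force: [-9.0, -0.8, 1.7]
grip_width: 0.0324
grip_force: 20.0
```

```bash
python3 circ.py .2 1; python3 -c "
from h import *
cupxy(AX)"
```

```text
r,ang 0.0944 -0.149 crank~ 0.0021075973545681137 [-9.  -0.8  1.7]
{"dp": [-0.03, 0.47, 0], "twist": 0}, side 493 mill [0.0012 0.0001] 0.0015
  rim 95 [0.0001 0.0006] 0.0767
  millbody 105 [-0.0004 -0.0004]
  collar 150 [ 0.0004 -0.0008]
top 0 mill [0. 0.] nan
  return _methods._mean(a, axis=axis, dtype=dtype,
  ret = ret.dtype.type(ret / rcount)
```

Call:
step_arm(deltas=[{"dp":[0,0,0],"twist":0},{"dp":[0,0,0],"twist":0},{"dp":[0,0,0],"twist":0},{"dp":[0,0,0],"twist":0},{"dp":[0,0,-0.4],"twist":0},{"dp":[0,0,-0.6],"twist":0},{"dp":[0,0,-0.8],"twist":0},{"dp":[0,0,-0.6],"twist":0},{"dp":[0,0,0],"twist":0},{"dp":[0,0,0],"twist":0},{"dp":[0,0,0],"twist":0}], gripper=1)

```text
time_s: 32.35
ee_pos: [0.6594, 0.1309, 0.3649]
eef_rot: [3.141, 0.002, -0.147]
force: [0.3, -0.2, -1.1]
grip_width: 0.0941
grip_force: 0.0
```

```bash
python3 - <<'E'
from h import *
o=ctrl.get_obs(); print(o['time_s'],o['ee_pos'],o['force'],np.abs(o['joint_vel']).max())
im,d=ctrl.camera('side'); P=pts('side',np.ones((420,560),bool),d)
k=P[(np.hypot(*(P[:,:2]-AX).T)<.13)&(P[:,2]>.278)&(P[:,2]<.3)]; m=np.median(k,0); v=m[:2]-AX
print('knob',m.round(4),'crank mod 2pi',YAW-np.arctan2(v[1],v[0]))
cupxy(AX,('side',)); print(ctrl.hand_in())
E
```

```text
32.35 [0.65943534 0.13085273 0.36490457] [ 0.29682656 -0.15818745 -1.13227732] 0.0027835182936328017
knob [0.648  0.1371 0.2906] crank mod 2pi -0.08223927269152662
side 499 mill [ 0.0012 -0.0001] 0.0014
  rim 93 [0.0003 0.0007] 0.0766
  millbody 100 [-0.0003 -0.0005]
  collar 147 [ 0.0003 -0.0008]
the job is handed in; nothing more can be done
None
```

I handed the job in at about 32 s: the cup stands upright under the outlet, about 1 mm off-centre by camera and let go; the crank is at about 12.5 rad (needs 11.9) and the arm is clear. I don't have the verdict.

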